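# Put the forging-press dies back in their fitted blocks

### The job

Clear up after the press work: put each of the four steel dies (the ridged bar, the square one, the domed round one and the tapered punch) into the wooden block whose recess matches its foot, upright and seated on the recess floor. The ridged bar stands hard up against the steel block, with no room for a finger behind it. Set the dies down rather than dropping them, and do not knock over the oil can.

Things in the scene. Friction and masses are not known exactly. Their poses are not given: they have to be found in the camera images.
- die_bar_c (a point): Ridged bar die, grey steel, 0.8 kg: 30 mm wide (x), 80 long (y), flat sides to 38 mm; half-round ridge 20 wide, 10 high along its top (48 high in all). One long side touches the bolster block's near face, so no finger fits behind it. Pushed on its end it slides along that face; beyond its +y end the bench is clear for 60 mm. Point: its centre, 24 mm above its foot; z up.
- die_square_c (a point): Square die, grey steel, 0.6 kg: foot 44 x 44 mm, 44 mm high, flat sides square to its x and y; a slot 14 mm wide and 14 mm deep runs across its top along y. Stands upright on the bench. Point: its centre, 22 mm above its foot; z up.
- die_dome_c (a point): Domed round die, grey steel, 0.75 kg: cylinder 56 mm in diameter, straight sides to 34 mm, low domed top, 44 mm high. Stands upright on the bench. Point: its centre, 22 mm above its foot; z up.
- punch_c (a point): Tapered punch, grey steel, 0.4 kg: cylinder 36 mm in diameter, straight sides to 44 mm, then a cone to a small flat tip, 62 mm high. Stands upright on the bench. Point: its centre, 31 mm above its foot; z up.
- nest_bar_floor (a point): Hardwood block fixed to the bench, 72 x 122 mm, 18 mm high, black-lined recess 10 mm deep in its top: a rectangle 46 mm (x) by 96 mm (y). Fits the ridged bar die, whose foot has 8 mm of play all round - less than a finger's thickness, so fingers must stay above the block. Point: centre of the recess floor, 8 mm above the bench. z up.
- nest_square_floor (a point): Hardwood block fixed to the bench, 92 x 92 mm, 18 mm high, black-lined recess 10 mm deep in its top: a square of 60 mm, sides along its x and y. Fits the square die, whose foot has 8 mm of play all round - less than a finger's thickness, so fingers must stay above the block. Point: centre of the recess floor, 8 mm above the bench. z up.
- nest_dome_floor (a point): Hardwood block fixed to the bench, 100 x 100 mm, 18 mm high, black-lined recess 10 mm deep in its top: the larger round, 72 mm in diameter. Fits the domed round die, whose foot has 8 mm of play all round - less than a finger's thickness, so fingers must stay above the block. Point: centre of the recess floor, 8 mm above the bench. z up.
- nest_punch_floor (a point): Hardwood block fixed to the bench, 84 x 84 mm, 18 mm high, black-lined recess 10 mm deep in its top: the smaller round, 52 mm in diameter. Fits the tapered punch, whose foot has 8 mm of play all round - less than a finger's thickness, so fingers must stay above the block. Point: centre of the recess floor, 8 mm above the bench. z up.
- bolster: Bolster block, dark steel, fixed to the bench, 90 mm (its x) by 80 mm (its y), 46 mm high, two dark bolt holes in its top. The ridged bar die touches its near face, at its own x = -45 mm. Origin: centre of its underside, on the bench; z up.
- oil_can_c (a point): Small oil can standing loose beside the dies: body 66 mm in diameter, slanting brass spout, 120 mm high in all, 0.26 kg. Point: on its axis, 40 mm above the bench; z up.
Things that resemble listed ones, but are neither listed nor needed, are in the scene too. Leave any blue or yellow look-alike of the part that bears die_square_c alone.

How it is judged:
By the outcome, as a careful person would: the job done as asked, in the order asked, and still so for the second after the job is handed in, with the robot touching nothing.
It also fails if it takes over 136 s, if anything falls off the work surface, if the arm or the gripper's body presses on something with over 40 N, if the wrist force passes 120 N, or if a joint passes its speed limit or range.

### The arm

A 6-joint arm with a two-finger parallel gripper is mounted at the origin on the work surface. World frame = base frame: x ahead of the robot, y to its left, z up, the work surface at z = 0. Lengths are in m, angles in rad, forces in N, time in s.
With the tool pointing down it reaches from about 0.35 to 0.775 m from the base axis. Payload 5.5 kg.
Tool frame: the origin (TCP) lies at the very end of the fingers, on their centre line; the grasp point (between the pads) lies 19 mm behind it; z points along the fingers, y is the line along which they close (so a half turn about z gives the same grasp; the last joint's range is limited). The gripper opens to 85 mm and grips with 20 to 120 N. Pads are 22 mm wide; open, the fingers measure 114 mm over their backs; the gripper's body (76 mm by 85 mm) begins 54 mm behind the grasp point. The pads swing forward as they close: fully open they stand 13 mm farther back than shut.
Start: joints at [-1.283, 0.313, 0.046, 1.304, 0, 1.431], TCP at [0.239, -0.523, 0.193] pointing down, gripper open.
Joint ranges: [-2.76, 2.76], [-0.86, 1.69], [-1.03, 1.26], [-2.2, 2.34], [-1.47, 1.5], [-3.14, 3.14]. Speed limits (rad/s): [2.57, 2.57, 3.14, 3.14, 3.14, 3.14].

### API

Orientations are given as a unit quaternion [w, x, y, z].
In Python, from workcell import env, imaging, ticket gives the robot as it stands. The module is installed in compiled form; this text tells all that it offers.
- The arm moves only by the tool apply_moves, never from a script. Its argument "rows" is a list of rows, each an object with "xyz": the shift along the tool's x, y, z in mm, a list of three; "turn": the turn, a rotation vector about the tool's x, y, z in rad, a list of three; "grip": the opening, from 0 (shut) to 1 (fully open). A call has 1 to 12 rows; each row is the pose to reach, as a shift and turn from the pose commanded when the call began, along the tool's axes at that moment; what a row does not reach only later rows make up. A row lasts 1/12 s, in which the tool goes at most 41.7 mm and 7.16 degrees, less where a joint would pass 70% of its speed; a pose out of reach is approached as far as the arm can. A call with a gripper value outside its range is refused whole. The fingers move at their own pace and stop on an object; "force" is the grip in N (left out, the last holds). Time passes only in rows, so rows that repeat a pose let the fingers close. It gives the time, the measured TCP pose, the force, the opening and the grip force at its end, in the units of the state.
- env.get_state(): the state, without advancing time (a new reading comes with each control period).
- imaging.read_camera(name): name is "scene" or "top"; returns a dict with "color" (384x512x3 uint8, blue, green, red), "z_map" (384x512 float32, m along the optical axis (not along the pixel's ray), 0 where there is no reading), "camera_matrix" (3x3 intrinsics, pixels), "view" (4x4, takes a point from world to camera coordinates). Camera axes: x right, y down, z forward; pixel columns grow to the right and rows downward; lengths in m; the calibration is good to about 2 mm. A picture is of the moment at which its call begins.
- ticket.hand_in(): hands the job in; it is judged then, once.
The state is a dict: "clock": time; "joint_pos": joint angles; "qvel": joint speeds; "tau": joint torques, N m; "tcp_pos": TCP position; "orientation": TCP orientation; "wrist_force": force on the tool from outside, world axes, zero at the start; "ft_torque": the same for the moment, N m; "finger_gap": finger opening in m; "grip_force": force on a finger pad.
Only numpy, scipy, OpenCV 4.12 (cv2) and the standard library are available. Lean on these libraries where they do the work, as an engineer would, in place of code of your own. Each camera call takes 0.05 s, during which the arm holds its last target. There are 200 camera calls.

## Working session

There is one attempt and no reset: what is moved stays moved. The work goes in short steps, Python scripts to look and compute and a tool call to move; the robot and the scene stay as the last step left them, time stands still between calls to the robot, and variables do not carry over. Pictures are saved under pics/ and viewed, at most 14 in all, crops included, and the job is handed in when it is done.

Besides the shell and the picture viewer there is one more tool, called after ">>>" in YAML: its name, and indented under it one key for each argument. apply_moves: Moves the arm, as the interface text tells. Its arguments: {"type":"object","properties":{"rows":{"type":"array"},"force":{"type":"number"}},"required":["rows"]}

```bash
mkdir -p pics; ls
python3 - <<'E'
from workcell import env, imaging
import cv2, numpy as np
s=env.get_state(); print({k:np.round(v,4).tolist() for k,v in s.items()})
for n in("scene","top"):
    c=imaging.read_camera(n); np.savez(f"pics/{n}0.npz",**c)
    cv2.imwrite(f"pics/{n}0.png",cv2.resize(c["color"],(800,600),interpolation=cv2.INTER_CUBIC))
    print(n,c["camera_matrix"].round(1).tolist(),np.linalg.inv(c["view"]).round(3).tolist(),(c["z_map"]>0).mean())
E
```

```text
pics
{'clock': 0.0, 'joint_pos': [-1.2826, 0.314, 0.045, 1.3036, 0.0, 1.4312], 'qvel': [0.0016, -0.0003, -0.0017, 0.001, 0.0003, 0.0005], 'tau': [0.0003, -48.063, 29.8531, 0.0195, -0.0001, 0.0], 'tcp_pos': [0.2384, -0.5226, 0.1916], 'orientation': [-0.0009, 0.9772, 0.2123, -0.0], 'wrist_force': [0.6931, 0.3519, 0.3528], 'ft_torque': [0.0002, -0.0269, -0.0086], 'grip_force': 0.0, 'finger_gap': 0.0851}
scene [[371.6, 0.0, 253.0], [0.0, 371.6, 191.0], [0.0, 0.0, 1.0]] [[0.754, 0.473, -0.456, 0.896], [0.657, -0.542, 0.524, -0.601], [0.0, -0.695, -0.719, 0.763], [0.0, 0.0, 0.0, 1.0]] 0.9959259033203125
top [[497.5, 0.0, 250.7], [0.0, 497.5, 193.4], [0.0, 0.0, 1.0]] [[0.025, -0.981, 0.195, 0.117], [-1.0, -0.024, 0.007, -0.109], [-0.002, -0.195, -0.981, 1.616], [0.0, 0.0, 0.0, 1.0]] 0.9960479736328125
```

View pics/top0.png

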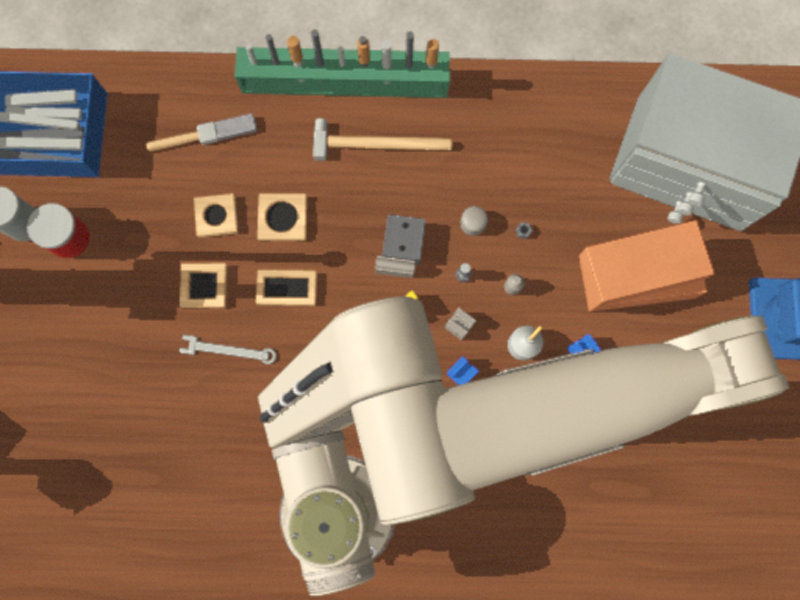

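View pics/scene0.png

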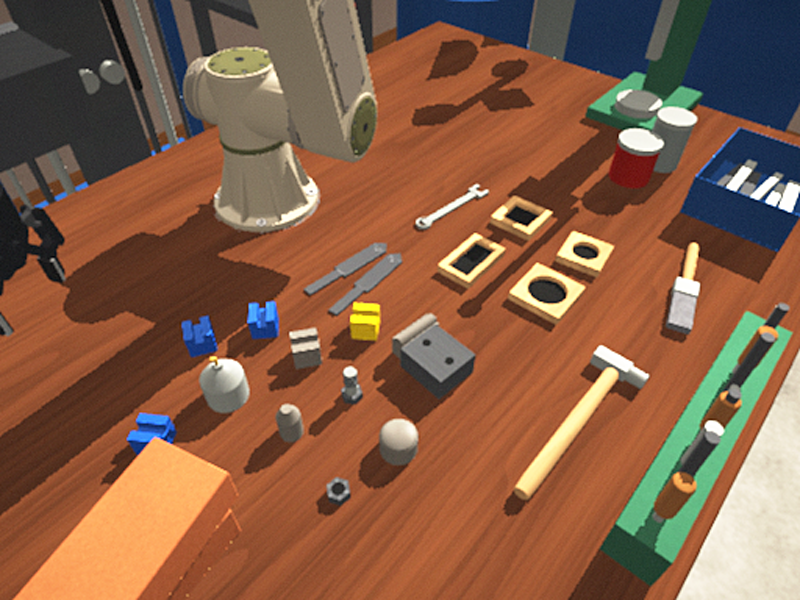

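The top view shows dome (474,221), punch (514,284), grey square die (460,323), bar (396,267) against the bolster (403,240), and can (525,343). Nests are at punch (215,215), dome (282,216), square (203,285) and bar (286,287). The bolt, the nut and the blue and yellow blocks are distractors.

```bash
cat > h.py <<'E'
import numpy as np, cv2
def cloud(c):
    K=c["camera_matrix"];z=c["z_map"].astype(float);v,u=np.mgrid[:384,:512]
    p=np.stack([(u-K[0,2])/K[0,0]*z,(v-K[1,2])/K[1,1]*z,z],-1)
    T=np.linalg.inv(c["view"]); P=p@T[:3,:3].T+T[:3,3]; P[z==0]=np.nan
    return P
def snap(n,tag):
    from workcell import imaging
    c=imaging.read_camera(n); np.savez(f"pics/{n}{tag}.npz",**c); return c
E
python3 - <<'E'
from h import *
S=1.5625
top=np.load("pics/top0.npz"); sc=np.load("pics/scene0.npz")
C={"top":cloud(top),"scene":cloud(sc)}
seeds={"top":dict(bolster=(403,240),dome=(474,221),punch=(514,284),sq=(460,323),bar=(396,266),can=(525,343),nP=(215,215),nD=(282,216),nS=(203,285),nB=(286,287),bench=(350,180)),
"scene":dict(bolster=(440,345),dome=(398,440),punch=(289,422),sq=(305,345),bar=(415,332),can=(224,385),nP=(586,252),nD=(548,291),nS=(521,217),nB=(472,260),bench=(600,500))}
for n in C:
    for k,(u,v) in seeds[n].items():
        P=C[n][round(v/S),round(u/S)]; print(n,k,P.round(4))
# objects: connected blobs above bench, per camera
for n in C:
    P=C[n]; ok=(P[...,0]>.3)&(P[...,0]<.85)&(abs(P[...,1])<.55)
    m=((P[...,2]>.012)&(P[...,2]<.13)&ok).astype(np.uint8)
    k,l,st,ce=cv2.connectedComponentsWithStats(m)
    for i in range(1,k):
        if st[i,4]<25: continue
        q=P[l==i]; t=np.percentile(q[:,2],95); 
        print(n,(ce[i]*S).round(),st[i,4],"z95",t.round(4),"mean",q.mean(0).round(4),"min",q.min(0).round(3),"max",q.max(0).round(3))
E
```

```text
top bolster [ 0.5592 -0.1189  0.0478]
top dome [ 0.6073 -0.2656  0.047 ]
top punch [ 0.4683 -0.348   0.0609]
top sq [ 0.3905 -0.2396  0.0258]
top bar [ 0.5028 -0.1039  0.0573]
top can [ 0.3449 -0.368   0.0691]
top nP [0.614  0.2845 0.016 ]
top nD [0.6207 0.1453 0.0054]
top nS [0.4645 0.3029 0.0062]
top nB [0.4619 0.1268 0.0071]
top bench [0.708 0.    0.   ]
scene bolster [ 0.564  -0.1085  0.0448]
scene dome [ 0.6246 -0.2815  0.0438]
scene punch [ 0.4889 -0.3623  0.0468]
scene sq [ 0.4003 -0.2507  0.0444]
scene bar [ 0.5145 -0.1111  0.0437]
scene can [ 0.3749 -0.3871  0.059 ]
scene nP [0.6159 0.2909 0.0081]
scene nD [0.6167 0.1474 0.009 ]
scene nS [0.4586 0.3018 0.0055]
scene nB [0.4598 0.127  0.0066]
scene bench [ 0.8757 -0.1493 -0.0013]
top [209. 132.] 572 z95 0.0249 mean [0.804  0.3124 0.0187] min [0.761 0.212 0.012] max [0.849 0.445 0.032]
top [320. 139.] 193 z95 0.0319 mean [0.7912 0.068  0.0248] min [0.749 0.056 0.012] max [0.841 0.083 0.035]
top [390. 142.] 564 z95 0.0304 mean [ 0.7882 -0.0855  0.0227] min [ 0.775 -0.217  0.012] max [0.805 0.05  0.038]
top [214. 215.] 467 z95 0
[... 2802 characters left out ...]
222. 383.] 770 z95 0.0796 mean [ 0.367  -0.3853  0.0521] min [ 0.322 -0.412  0.013] max [ 0.386 -0.346  0.119]
scene [349. 383.] 169 z95 0.0633 mean [ 0.5032 -0.2552  0.0414] min [ 0.487 -0.267  0.012] max [ 0.514 -0.237  0.065]
scene [288. 421.] 294 z95 0.0614 mean [ 0.4843 -0.3616  0.0427] min [ 0.463 -0.375  0.012] max [ 0.496 -0.34   0.064]
scene [185. 482.] 2985 z95 0.1289 mean [ 0.4845 -0.5192  0.0986] min [ 0.313 -0.55   0.012] max [ 0.551 -0.471  0.13 ]
scene [397. 440.] 544 z95 0.0437 mean [ 0.6196 -0.2786  0.0364] min [ 0.587 -0.301  0.012] max [ 0.643 -0.247  0.046]
scene [337. 489.] 173 z95 0.017 mean [ 0.5994 -0.3801  0.0153] min [ 0.583 -0.395  0.012] max [ 0.615 -0.364  0.019]
```

```bash
cat >> h.py <<'E'
def cast(c,uv,z):
    K=c["camera_matrix"];T=np.linalg.inv(c["view"]);uv=np.asarray(uv,float).reshape(-1,2)
    d=np.c_[(uv[:,0]-K[0,2])/K[0,0],(uv[:,1]-K[1,2])/K[1,1],np.ones(len(uv))]@T[:3,:3].T
    return (T[:3,3]+d*((z-T[2,3])/d[:,2])[:,None])[:,:2]
def proj(c,p):
    q=c["view"]@np.r_[p,1]; q=c["camera_matrix"]@q[:3]; return q[:2]/q[2]
def blob(mask,uv):
    k,l,st,ce=cv2.connectedComponentsWithStats(mask.astype(np.uint8))
    ids=[i for i in range(1,k) if st[i,4]>15]
    i=min(ids,key=lambda i:np.hypot(*(ce[i]-uv))); return l==i
def shape(c,m,z):
    # subpixel-free: contour of 4x upscaled mask, ray-cast, fitted rect / circle
    b=cv2.resize(m.astype(np.float32),None,fx=4,fy=4,interpolation=cv2.INTER_LINEAR)>.5
    cn=max(cv2.findContours(b.astype(np.uint8),0,1)[0],key=cv2.contourArea).reshape(-1,2)
    X=cast(c,(cn+.5)/4-.5,z); h=(X*1000).astype(np.float32)
    r=cv2.minAreaRect(h); mo=cv2.moments(h)
    return np.round([mo['m10']/mo['m00'],mo['m01']/mo['m00']],1),np.round(r[0],1),np.round(r[1],1),round(r[2],1),round(2*np.sqrt(cv2.contourArea(h)/np.pi),1)
E
cat > m0.py <<'E'
from h import *
nest=dict(P=(.616,.284),D=(.617,.142),S=(.460,.300),B=(.461,.125))
for n in("top","scene"):
    c=dict(np.load(f"pics/{n}0.npz")); P=cloud(c); g=cv2.cvtColor(c["color"],cv2.COLOR_BGR2GRAY)
    print(n,"bench",np.nanstd(P[100:115,200:240,2]).round(4))
    for k,xy in nest.items():
        near=np.hypot(P[...,0]-xy[0],P[...,1]-xy[1])<.066
        m=blob((g<45)&near,proj(c,[*xy,.012])); print(n,"nest",k,*shape(c,m,.018))
    hsv=cv2.cvtColor(c["color"],cv2.COLOR_BGR2HSV)
    for k,x,y,lo,z,r in(("sq",.391,-.243,.039,.044,.04),("dome",.615,-.270,.012,.017,.05),("punch",.478,-.354,.012,.022,.035),("bolster",.571,-.116,.040,.046,.075),("can",.352,-.376,.012,.04,.06)):
        near=np.hypot(P[...,0]-x,P[...,1]-y)<r
        m=blob(near&(P[...,2]>lo),proj(c,[x,y,z])); print(n,k,*shape(c,m,z))
E
python3 m0.py
python3 - <<'E'
from h import *
a=dict(np.load("pics/top0.npz"));b=dict(np.load("pics/scene0.npz"))
# crops: top view objects, scene view objects
A=cv2.resize(a["color"][125:240,225:355],(800,600)[:1]*1+(708,),interpolation=cv2.INTER_CUBIC)
A=cv2.resize(a["color"][125:240,225:355],(678,600),interpolation=cv2.INTER_CUBIC)
B=cv2.resize(b["color"][185:320,130:310],(800,600),interpolation=cv2.INTER_CUBIC)
cv2.imwrite("pics/a1.png",A);cv2.imwrite("pics/b1.png",B)
E
```

```text
top bench 0.0048
top nest P [618.3 301.1] [619.5 300.8] [12.4 35.3] 76.1 14.8
top nest D [621.4 168.3] [624.2 166.9] [11.3 39.8] 75.3 15.6
top nest S [460.1 301.9] [460.4 301. ] [53.1 51.5] 1.4 52.8
top nest B [456.6 147.7] [460.7 146.7] [32.8 46.1] 1.4 37.0
top sq [ 402.  -246.6] [ 401.9 -246.9] [45.9 18.2] 53.8 28.8
top dome [ 618.3 -268.6] [ 618.5 -268.6] [62.2 56.1] 0.4 58.9
top punch [ 479.6 -352.8] [ 480.4 -352.4] [38.6 43.4] 89.8 39.4
top bolster [ 559.  -115.9] [ 555.7 -113.3] [ 90.2 121. ] 81.5 103.5
top can [ 352.9 -372.8] [ 352.6 -372.8] [66.9 73. ] 1.4 69.0
scene bench 0.0608
scene nest P [620.9 280.5] [617.6 277.6] [43.9 30.8] 41.1 24.2
scene nest D [618.6 141.5] [618.  135.7] [63.6 56.9] 29.6 30.3
scene nest S [463.  292.9] [463.7 292.3] [51.7 45.9] 2.8 50.3
scene nest B [463.6 129.9] [463.5 118.3] [36.2 82.1] 1.3 46.1
scene sq [ 379.6 -237.1] [ 380.  -237.5] [45.5 21.4] 54.9 30.6
scene dome [ 611.7 -269.4] [ 612.2 -270.3] [56.4 67.9] 41.1 62.6
scene punch [ 471.8 -354.2] [ 471.4 -354. ] [38.3 60. ] 49.3 47.3
scene bolster [ 559.  -123.2] [ 558.7 -121. ] [ 90.7 120.6] 78.9 106.6
scene can [ 356.4 -380.6] [ 352.9 -378.6] [ 66.9 106.2] 68.1 81.4
```

View pics/b1.png

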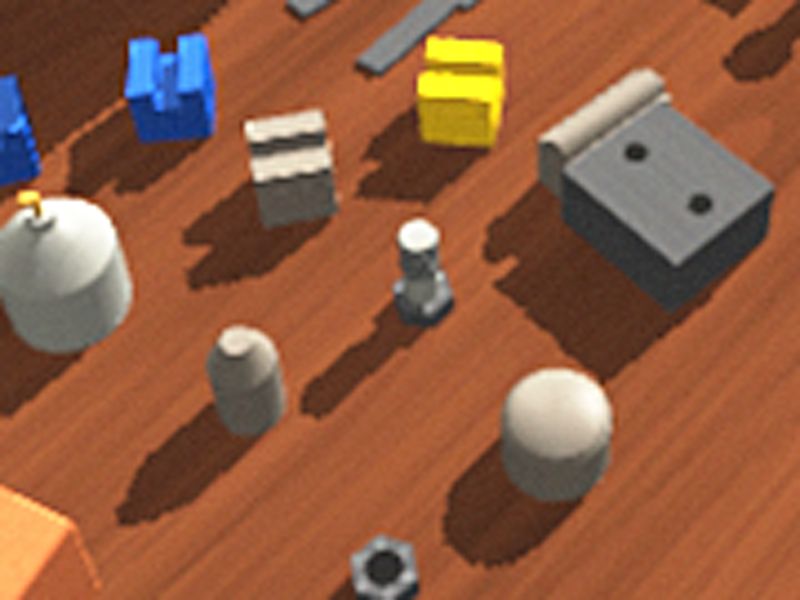

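View pics/a1.png

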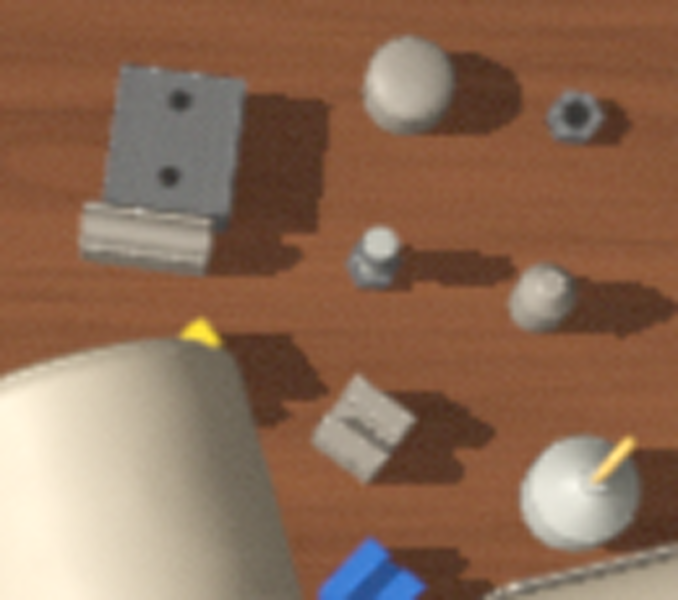

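```bash
cat > m1.py <<'E'
from h import *
nest=dict(P=(.616,.284),D=(.617,.142),S=(.460,.300),B=(.461,.125))
for n in("top","scene"):
    c=dict(np.load(f"pics/{n}0.npz")); P=cloud(c); g=cv2.GaussianBlur(cv2.cvtColor(c["color"],cv2.COLOR_BGR2GRAY),(0,0),.7)
    u,v=proj(c,[.616,.142,.01]).round().astype(int); print(n,g[v,u-24:u+25:2])
    S=cv2.cvtColor(c["color"],cv2.COLOR_BGR2HSV)[...,1]
    V,U=np.mgrid[:384,:512]; G=cast(c,np.c_[U.ravel(),V.ravel()],.018).reshape(384,512,2)
    for k,xy in nest.items():
        near=np.abs(G-np.array(xy)).max(-1)<(.056 if k=="B" else .042)
        if k=="B": near&=abs(G[...,0]-xy[0])<.032
        if k=="P": near=np.abs(G-np.array(xy)).max(-1)<.036
        for t in(70,100): print(n,"nest",k,t,*shape(c,blob((g<t)&near,proj(c,[*xy,.012])),.018))
    cam=np.linalg.inv(c["view"])[:2,3]
    for k,x,y,r in(("dome",.615,-.270,.028),("punch",.477,-.354,.018),("can",.352,-.376,.033)):
        near=np.hypot(P[...,0]-x,P[...,1]-y)<r*1.9
        m=blob((S<95)&near,proj(c,[x,y,.02])); vv,uu=np.nonzero(m)
        X=cast(c,np.c_[uu,vv],0)-cam; b0=np.arctan2(y-cam[1],x-cam[0]); b=np.arctan2(X[:,1],X[:,0])-b0
        b=(b+np.pi)%(2*np.pi)-np.pi; bm=(b.min()+b.max())/2; R=np.hypot(*X.T)
        rng=R[abs(b-bm)<.012].min()-.001+r
        print(n,k,"xy",(cam+rng*np.array([np.cos(b0+bm),np.sin(b0+bm)])).round(4),"width",round((b.max()-b.min())*rng,4),m.sum())
sc=dict(np.load("pics/scene0.npz")); tp=dict(np.load("pics/top0.npz"))
s=lambda p,z:(cast(sc,np.array(p)/4.444+[130,185],z)*1000).round(1).tolist()
t=lambda p,z:(cast(tp,np.array(p)/5.215+[225,125],z)*1000).round(1).tolist()
print("bolster s",s([(670,100),(773,188),(680,263),(566,178)],.046)); print("bolster t",t([(123,66),(245,80),(103,203)],.046))
print("sq s",s([(246,122),(322,110),(331,172),(253,185)],.044)); print("sq t",t([(360,374),(415,418),(363,470),(312,437)],.044))
print("bar ridge s",s([(548,140),(645,70)],.048),"t",t([(84,224),(212,238)],.048))
print("bar left-end/ right-end top shoulder t",t([(83,206),(213,218)],.04),"base",t([(82,260),(205,275)],0.0))
E
python3 m1.py
```

```text
top [ 70  93  95 100 181 218 162  51  45  55  55  56  56  54  54  54  78 178
 222 159  70  63  66  92 103]
top nest P 70 [617.  287.7] [617.6 288.4] [40.  40.2] 46.6 39.6
top nest P 100 [616.8 287.7] [616.8 287.6] [45.1 42.7] 3.8 44.3
top nest D 70 [616.3 145. ] [616.9 145. ] [58.5 59.9] 1.4 59.8
top nest D 100 [616.5 144.5] [616.7 145.1] [63.8 66.9] 48.3 64.6
top nest S 70 [460.9 302.2] [460.9 301.6] [54.3 52. ] 4.0 58.0
top nest S 100 [460.7 302.9] [461.4 301.5] [60.4 58.4] 4.3 63.0
top nest B 70 [461.2 127.2] [462.9 128.3] [36.2 88.1] 1.4 59.7
top nest B 100 [461.3 127. ] [461.2 127. ] [39.6 92. ] 1.4 67.3
top dome xy [ 0.6159 -0.2684] width 0.0569 269
top punch xy [ 0.4776 -0.352 ] width 0.0376 133
top can xy [ 0.3529 -0.3736] width 0.0682 402
scene [175 240 248 247 246 246 189  53  52  51  52  51  53  52  52  51  49  28
 116 234 238 241 233 145 105]
scene nest P 70 [617.3 279.3] [617.5 279.9] [40.6 35.8] 28.9 36.9
scene nest P 100 [617.2 280.2] [618.7 278.7] [46.9 39.9] 41.1 41.3
scene nest D 70 [616.8 137.1] [616.3 137.3] [57.9 61.9] 67.9 59.1
scene nest D 100 [616.5 137.8] [61
[... 220 characters left out ...]
1.4 59.5
scene nest B 100 [462.  120.5] [462.3 119.5] [41.4 87.3] 1.4 63.2
scene dome xy [ 0.6148 -0.2705] width 0.0544 610
scene punch xy [ 0.4768 -0.3551] width 0.0352 316
scene can xy [ 0.3522 -0.377 ] width 0.0671 837
bolster s [[534.6, -76.0], [617.4, -89.7], [609.8, -163.3], [526.8, -159.3]]
bolster t [[614.7, -86.7], [607.4, -163.8], [525.2, -76.5]]
sq s [[360.8, -247.4], [387.0, -212.5], [424.1, -240.9], [398.3, -275.7]]
sq t [[420.9, -237.9], [394.2, -271.9], [361.1, -240.2], [380.8, -208.8]]
bar ridge s [[502.3, -146.4], [510.1, -68.6]] t [[511.0, -65.1], [503.9, -144.9]]
bar left-end/ right-end top shoulder t [[524.6, -63.9], [518.8, -145.5]] base [[499.3, -63.2], [491.4, -142.0]]
```

```bash
cat > m2.py <<'E'
from h import *
nest=dict(P=(.616,.284,84,84),D=(.617,.142,100,100),S=(.460,.300,92,92),B=(.461,.125,72,122))
for n in("top","scene"):
    c=dict(np.load(f"pics/{n}0.npz")); g=cv2.cvtColor(c["color"],cv2.COLOR_BGR2GRAY)
    V,U=np.mgrid[:384,:512]; F=lambda z:cast(c,np.c_[U.ravel(),V.ravel()],z).reshape(384,512,2)
    H,L=F(.018),F(0.)
    for k,(x,y,w,h) in nest.items():
        near=(abs(H[...,0]-x)<w/2e3+.013)&(abs(H[...,1]-y)<h/2e3+.013)
        R=c["color"][...,2].astype(int);B=c["color"][...,0].astype(int)
        m=near&(R>165)&(B>75)
        m=blob(m,proj(c,[x,y,.018]))
        b=cv2.resize(m.astype(np.float32),None,fx=4,fy=4)>.5
        cn=max(cv2.findContours(b.astype(np.uint8),0,1)[0],key=cv2.contourArea).reshape(-1,2)
        q=(cn+.5)/4-.5; Xh=cast(c,q,.018)*1e3; Xl=cast(c,q,0)*1e3
        r=cv2.minAreaRect(Xh.astype(np.float32))
        xs=(Xl[:,0].min(),Xh[:,0].max()) if n=="top" else (Xh[:,0].min(),Xl[:,0].max())
        ys=(Xl[:,1].min(),Xh[:,1].max()); up=(Xh[:,1].min(),)
        print(n,k,"x",np.mean(xs).round(1),(xs[1]-xs[0]).round(1),"y",np.mean(ys).round(1),(ys[1]-ys[0]).round(1),"yaw",round(r[2],1),np.round(r[1],1),"topedge ctr",np.round(r[0],1))
E
python3 m2.py
```

```text
top P x 619.7 97.0 y 288.2 94.3 yaw 8.5 [93.  90.4] topedge ctr [616.3 286.9]
top D x 617.9 101.2 y 144.9 105.6 yaw 1.4 [103.9 106.2] topedge ctr [615.4 144. ]
top S x 441.3 48.8 y 302.8 91.4 yaw 85.6 [96.4 50. ] topedge ctr [437.9 299.9]
top B x 463.4 77.3 y 128.0 126.2 yaw 0.3 [ 80.6 128.1] topedge ctr [461.6 126.8]
scene P x 613.9 93.3 y 292.1 84.7 yaw 8.6 [89.9 98.1] topedge ctr [616.1 281.9]
scene D x 612.7 101.3 y 144.7 101.4 yaw 0.9 [105.3 117.6] topedge ctr [615.6 136.1]
scene S x 456.5 90.2 y 305.4 89.2 yaw 2.2 [ 98.6 107.3] topedge ctr [460.1 295. ]
scene B x 455.0 68.7 y 127.4 123.7 yaw 0.3 [ 78.  139.1] topedge ctr [459.9 119.5]
```

```bash
cat > go.py <<'E'
import sys, numpy as np
from scipy.spatial.transform import Rotation as Ro
from workcell import env
# usage: go.py yaw_deg x,y,z [x,y,z ...]  (mm, yaw = world direction of tool y, mod 180)
s=env.get_state(); q=s["orientation"]; R=Ro.from_quat([q[1],q[2],q[3],q[0]]); p=np.array(s["tcp_pos"])*1e3
y=R.as_matrix()[:,1]; cur=np.degrees(np.arctan2(y[1],y[0])); d=(float(sys.argv[1])-cur+90)%180-90
if "flip" in sys.argv: d-=180*np.sign(d)
a=np.radians(cur+d); Y=np.array([np.cos(a),np.sin(a),0]); Z=np.array([0,0,-1.]); T=np.c_[np.cross(Y,Z),Y,Z]
print("t",round(s["clock"],2),"p",p.round(1),"yaw",cur.round(1),"d",round(d,1),"gap",round(s["finger_gap"]*1e3,1),"grip",round(s["grip_force"],1),"F",np.round(s["wrist_force"],1),"q",np.round(s["joint_pos"],2))
print("turn",(R.inv()*Ro.from_matrix(T)).as_rotvec().round(3))
for w in sys.argv[2:]:
    if w!="flip": print(w,"->",(R.inv().apply(np.array(list(map(float,w.split(','))))-p)).round(1))
E
python3 go.py -5.4 497,-172,110 497,-172,12
```

```text
t 0.1 p [ 238.4 -522.7  191.7] yaw -65.5 d 60.1 gap 85.3 grip 0.0 F [-0.3  0.7  0.4] q [-1.28  0.31  0.05  1.3   0.    1.43]
turn [-1.000e-03 -1.000e-03 -1.049e+00]
497,-172,110 -> [ 380.8 -211.6   82.1]
497,-172,12 -> [ 380.7 -211.5  180.1]
```

>>> apply_moves:
  rows:
    - {"xyz":[20,-11,0],"turn":[0,0,-0.1],"grip":0}
    - {"xyz":[50,-28,0],"turn":[0,0,-0.2],"grip":0}
    - {"xyz":[85,-47,0],"turn":[0,0,-0.3],"grip":0}
    - {"xyz":[120,-67,0],"turn":[0,0,-0.4],"grip":0}
    - {"xyz":[155,-86,0],"turn":[0,0,-0.5],"grip":0}
    - {"xyz":[190,-106,0],"turn":[0,0,-0.6],"grip":0}
    - {"xyz":[225,-125,0],"turn":[0,0,-0.7],"grip":0}
    - {"xyz":[260,-145,0],"turn":[0,0,-0.8],"grip":0}
    - {"xyz":[295,-164,0],"turn":[0,0,-0.9],"grip":0}
    - {"xyz":[330,-183,10],"turn":[0,0,-1.0],"grip":0}
    - {"xyz":[360,-200,35],"turn":[0,0,-1.05],"grip":0}
    - {"xyz":[381,-212,60],"turn":[0,0,-1.05],"grip":0}

```text
clock: 1.1
tcp_pos: [0.4996, -0.1701, 0.1328]
orientation: [0.001, 0.738, 0.675, 0.001]
wrist_force: [-0.4, -0.5, 0.2]
finger_gap: -0.0002
grip_force: 0.0
```

```bash
python3 - <<'E'
from h import *
for n in("top","scene"): snap(n,"1")
a=dict(np.load("pics/top1.npz"));b=dict(np.load("pics/scene1.npz"))
A=cv2.resize(a["color"][120:260,220:360],(560,560),interpolation=cv2.INTER_CUBIC)
cv2.imwrite("pics/a2.png",A)
E
python3 go.py -5.4 497,-172,110 497,-172,12
```

```text
t 1.2 p [ 496.  -167.6  128.1] yaw -5.0 d -0.4 gap 0.1 grip 0.0 F [-0.7 -1.2 -0.5] q [-0.48  0.25 -0.2   1.13  0.    1.18]
turn [-0.007 -0.004  0.006]
497,-172,110 -> [-4.3  1.5 18.1]
497,-172,12 -> [ -4.7   2.1 116.1]
```

View pics/a2.png

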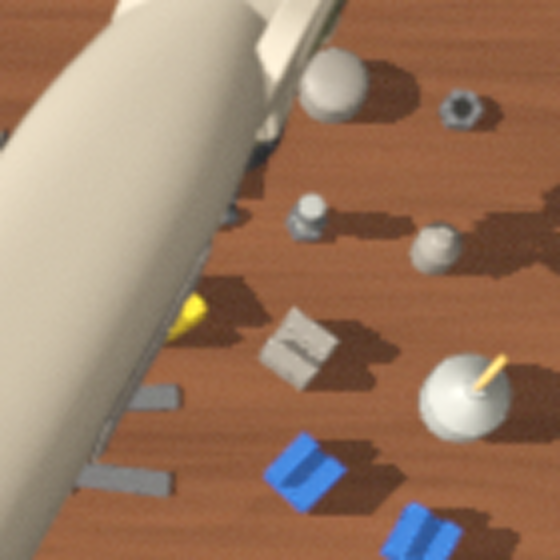

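The top view shows the arm covering the bar; the square die (298,348), dome (333,85) and punch (436,248) have not moved. I'll lower behind the bar's end.

>>> apply_moves:
  rows:
    - {"xyz":[-4.5,2,20],"turn":[0,0,0],"grip":0}
    - {"xyz":[-4.5,2,50],"turn":[0,0,0],"grip":0}
    - {"xyz":[-4.5,2,80],"turn":[0,0,0],"grip":0}
    - {"xyz":[-4.5,2,105],"turn":[0,0,0],"grip":0}
    - {"xyz":[-4.5,2,115],"turn":[0,0,0],"grip":0}
    - {"xyz":[-4.5,2,115],"turn":[0,0,0],"grip":0}
    - {"xyz":[-4.5,2,115],"turn":[0,0,0],"grip":0}

```text
clock: 1.78
tcp_pos: [0.4988, -0.1774, 0.018]
orientation: [-0.0, 0.739, 0.673, -0.0]
wrist_force: [0.2, -0.6, 0.8]
finger_gap: 0.0002
grip_force: 0.0
```

```bash
python3 go.py -5.4 497,-172,12 503,-109,12
```

```text
t 1.78 p [ 498.8 -177.4   18. ] yaw -5.4 d -0.0 gap 0.2 grip 0.0 F [ 0.2 -0.6  0.8] q [-0.49  0.35 -0.36  0.86 -0.    1.17]
turn [-0.     0.     0.001]
497,-172,12 -> [ 5.2 -2.3  6. ]
503,-109,12 -> [68.5 -2.2  6. ]
```

>>> apply_moves:
  rows:
    - {"xyz":[5,-2,4],"turn":[0,0,0],"grip":0}
    - {"xyz":[12,-2,4],"turn":[0,0,0],"grip":0}
    - {"xyz":[17,-2,4],"turn":[0,0,0],"grip":0}
    - {"xyz":[21,-2,4],"turn":[0,0,0],"grip":0}
    - {"xyz":[26,-2,4],"turn":[0,0,0],"grip":0}
    - {"xyz":[32,-2,4],"turn":[0,0,0],"grip":0}
    - {"xyz":[38,-2,4],"turn":[0,0,0],"grip":0}
    - {"xyz":[44,-2,4],"turn":[0,0,0],"grip":0}
    - {"xyz":[50,-2,4],"turn":[0,0,0],"grip":0}
    - {"xyz":[56,-2,4],"turn":[0,0,0],"grip":0}
    - {"xyz":[61,-2,4],"turn":[0,0,0],"grip":0}
    - {"xyz":[65,-2,4],"turn":[0,0,0],"grip":0}

```text
clock: 2.78
tcp_pos: [0.5029, -0.1114, 0.0134]
orientation: [-0.0, 0.739, 0.674, -0.0]
wrist_force: [0.7, 0.6, 0.3]
finger_gap: 0.0002
grip_force: 0.0
```

>>> apply_moves:
  rows:
    - {"xyz":[0,0,0],"turn":[0,0,0],"grip":0}
    - {"xyz":[0,0,0],"turn":[0,0,0],"grip":0}
    - {"xyz":[-5,0,0],"turn":[0,0,0],"grip":0}
    - {"xyz":[-12,0,-5],"turn":[0,0,0],"grip":0}
    - {"xyz":[-14,0,-35],"turn":[0,0,0],"grip":0}
    - {"xyz":[-30,0,-70],"turn":[0,0,0],"grip":0}
    - {"xyz":[-70,0,-100],"turn":[0,0,0],"grip":0}
    - {"xyz":[-110,0,-100],"turn":[0,0,0],"grip":0}
    - {"xyz":[-150,0,-100],"turn":[0,0,0],"grip":1}
    - {"xyz":[-190,0,-100],"turn":[0,0,0],"grip":1}
    - {"xyz":[-190,0,-100],"turn":[0,0,0],"grip":1}

```text
clock: 3.7
tcp_pos: [0.4849, -0.3098, 0.1144]
orientation: [0.003, 0.742, 0.671, -0.001]
wrist_force: [0.8, 0.8, 0.2]
finger_gap: 0.0357
grip_force: 0.0
```

```bash
python3 - <<'E'
from h import *
for n in("top","scene"): snap(n,"2")
a=dict(np.load("pics/top2.npz"));b=dict(np.load("pics/scene2.npz"))
A=cv2.resize(a["color"][110:210,220:320],(400,400),interpolation=cv2.INTER_CUBIC)
B=cv2.resize(b["color"][170:270,220:320],(400,400),interpolation=cv2.INTER_CUBIC)
cv2.imwrite("pics/a3.png",np.hstack([A,B]))
E
python3 go.py -5.4 512,-42,110
```

```text
t 3.8 p [ 484.4 -304.   113.5] yaw -5.6 d 0.2 gap 50.5 grip 0.0 F [-0.2  1.2 -1.5] q [-0.7   0.34 -0.11  1.12 -0.    0.97]
turn [ 0.     0.    -0.003]
512,-42,110 -> [263.5   2.    3.5]
```

View pics/a3.png

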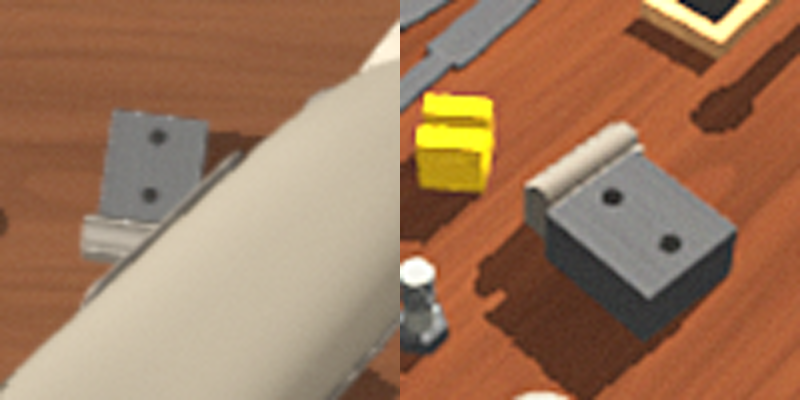

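Run:
```python
from h import *
from workcell import env
b=dict(np.load("pics/scene2.npz")); im=b["color"].copy()
p=env.get_state()["tcp_pos"]; print(p)
for q in(p,[.503,-.111,.0134],[.484,-.304,0]):
    uv=proj(b,np.array(q)); print(q,uv); cv2.drawMarker(im,tuple(int(x) for x in uv.round()),(0,255,0),0,9,1)
cv2.imwrite("pics/b4.png",cv2.resize(im[100:384,100:400],(634,600),interpolation=cv2.INTER_CUBIC))
```

```text
[ 0.4843854  -0.30400827  0.11353629]
[ 0.4843854  -0.30400827  0.11353629] [199.71197864 234.76598623]
[0.503, -0.111, 0.0134] [262.35405464 217.33557761]
[0.484, -0.304, 0] [204.46690481 263.52369212]
```

View pics/b4.png

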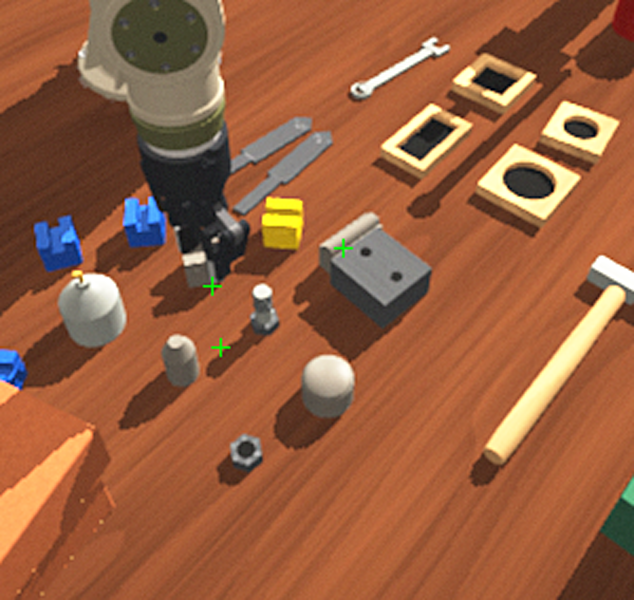

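```bash
python3 go.py -5.4 495,-182,113 496,-179,14
```

```text
t 3.8 p [ 484.4 -304.   113.5] yaw -5.6 d 0.2 gap 50.5 grip 0.0 F [-0.2  1.2 -1.5] q [-0.7   0.34 -0.11  1.12 -0.    0.97]
turn [ 0.     0.    -0.003]
495,-182,113 -> [122.5  -1.3   0.5]
496,-179,14 -> [125.6  -0.6  99.5]
```

>>> apply_moves:
  rows:
    - {"xyz":[25,-1,0],"turn":[0,0,0],"grip":0}
    - {"xyz":[60,-1,0],"turn":[0,0,0],"grip":0}
    - {"xyz":[95,-1,0],"turn":[0,0,0],"grip":0}
    - {"xyz":[118,-1,20],"turn":[0,0,0],"grip":0}
    - {"xyz":[125,-1,55],"turn":[0,0,0],"grip":0}
    - {"xyz":[125,-1,85],"turn":[0,0,0],"grip":0}
    - {"xyz":[125,-1,99],"turn":[0,0,0],"grip":0}
    - {"xyz":[125,-1,99],"turn":[0,0,0],"grip":0}
    - {"xyz":[125,-1,99],"turn":[0,0,0],"grip":0}

```text
clock: 4.55
tcp_pos: [0.4949, -0.1753, 0.0142]
orientation: [-0.001, 0.739, 0.674, -0.0]
wrist_force: [0.6, -0.9, -0.3]
finger_gap: -0.0003
grip_force: 0.0
```

>>> apply_moves:
  rows:
    - {"xyz":[5,0,0],"turn":[0,0,0],"grip":0}
    - {"xyz":[10,0,0],"turn":[0,0,0],"grip":0}
    - {"xyz":[15,0,0],"turn":[0,0,0],"grip":0}
    - {"xyz":[20,0,0],"turn":[0,0,0],"grip":0}
    - {"xyz":[24,0,0],"turn":[0,0,0],"grip":0}
    - {"xyz":[28,0,0],"turn":[0,0,0],"grip":0}
    - {"xyz":[32,0,0],"turn":[0,0,0],"grip":0}
    - {"xyz":[36,0,0],"turn":[0,0,0],"grip":0}
    - {"xyz":[40,0,0],"turn":[0,0,0],"grip":0}

```text
clock: 5.3
tcp_pos: [0.4996, -0.1365, 0.0145]
orientation: [0.0, 0.739, 0.673, -0.0]
wrist_force: [-0.4, 0.8, -0.7]
finger_gap: 0.0001
grip_force: 0.0
```

```bash
python3 - <<'E'
from h import *
for n in("top","scene"): snap(n,"3")
b=dict(np.load("pics/scene3.npz"));a=dict(np.load("pics/top3.npz"))
A=cv2.resize(a["color"][110:210,220:320],(400,400),interpolation=cv2.INTER_CUBIC)
B=cv2.resize(b["color"][170:270,220:320],(400,400),interpolation=cv2.INTER_CUBIC)
cv2.imwrite("pics/a5.png",np.hstack([A,B]))
E
python3 go.py -5.4 505,-111,13
```

```text
t 5.4 p [ 499.5 -136.2   14.4] yaw -5.3 d -0.1 gap 0.2 grip 0.0 F [-0.   0.4  0.3] q [-0.42  0.33 -0.39  0.85  0.    1.24]
turn [-0.    -0.     0.002]
505,-111,13 -> [25.6  3.2  1.4]
```

View pics/a5.png

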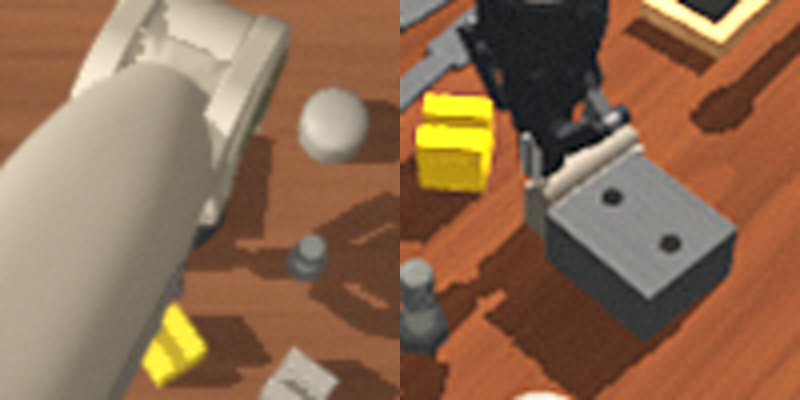

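Run:
```python
from h import *
b=dict(np.load("pics/scene3.npz"));P=cloud(b)
b0=dict(np.load("pics/scene2.npz"));P0=cloud(b0)
d=(np.abs(b["color"].astype(int)-b0["color"]).sum(-1)>60)
for r in range(196,222,2):
    print(r,[f"{c}:"+",".join(str(int(round(t*1000))) if t==t else 'n' for t in P[r,c])+("*" if d[r,c] else "") for c in range(248,282,3)])
```

```text
196 ['248:493,-155,123*', '251:504,-156,132*', '254:512,-155,137*', '257:518,-151,138*', '260:527,-151,144*', '263:531,-146,143*', '266:540,-146,149*', '269:547,-144,153*', '272:465,-23,-2*', '275:471,-17,-3*', '278:478,-13,-1', '281:485,-7,-1']
198 ['248:488,-149,108*', '251:503,-155,123*', '254:513,-156,132*', '257:n,n,n*', '260:515,-136,117*', '263:452,-47,0', '266:540,-146,142*', '269:548,-146,148*', '272:553,-140,147*', '275:558,-135,146*', '278:483,-18,-2', '281:488,-11,-3']
200 ['248:488,-150,101*', '251:496,-148,106*', '254:514,-158,127*', '257:514,-147,118*', '260:511,-132,103*', '263:455,-51,-3', '266:543,-149,140*', '269:551,-149,146*', '272:556,-144,145*', '275:560,-138,143*', '278:488,-25,0', '281:495,-21,1']
202 ['248:489,-151,96*', '251:495,-147,98*', '254:515,-158,120*', '257:511,-143,105*', '260:518,-141,109*', '263:524,-136,109*', '266:548,-155,142*', '269:555,-153,145*', '272:558,-147,143*', '275:513,-72,48*', '278:493,-31,0', '281:498,-24,-3']
204 ['248:433,-89,-4', '251:495,-146,89*', '254:507,-150,101*', '257:514,-147,104*', '260:527,-151,117*', '263:537,-153,12
[... 1277 characters left out ...]
]
216 ['248:463,-123,-2', '251:491,-142,37', '254:502,-143,47*', '257:508,-138,47', '260:512,-131,44', '263:515,-123,39', '266:524,-123,46', '269:529,-117,44', '272:536,-113,47', '275:541,-108,45', '278:546,-102,44', '281:552,-97,44']
218 ['248:468,-128,-1', '251:494,-146,35', '254:504,-145,42', '257:511,-142,45', '260:513,-133,38', '263:522,-132,45', '266:528,-127,45', '269:533,-122,44', '272:540,-118,46', '275:545,-113,45', '278:551,-108,45', '281:557,-103,46']
220 ['248:472,-133,-2', '251:493,-145,26', '254:505,-147,36', '257:513,-145,42', '260:517,-138,38', '263:526,-137,45', '266:531,-131,43', '269:538,-127,45', '272:544,-123,46', '275:549,-118,46', '278:556,-114,48', '281:561,-108,46']
```

Run:
```python
from h import *
b=dict(np.load("pics/scene3.npz"))
cv2.imwrite("pics/b6.png",cv2.resize(b["color"][175:235,230:295],(650,600),interpolation=cv2.INTER_NEAREST))
```

```text
(no output)
```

View pics/b6.png

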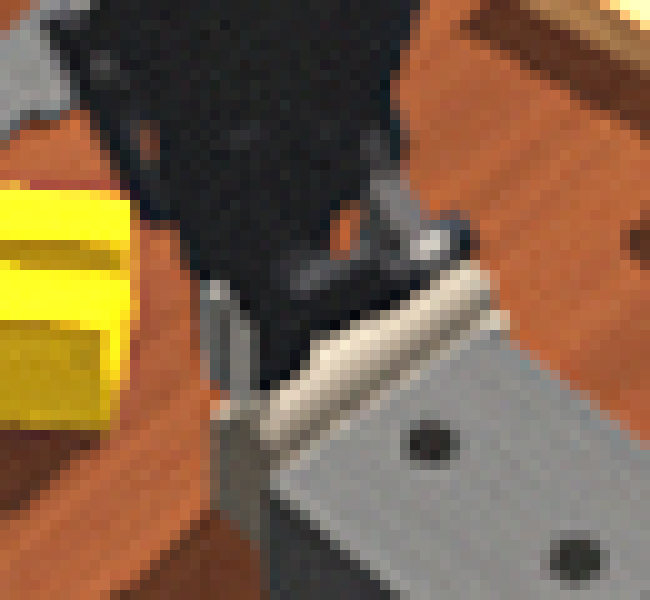

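The image shows the finger going into the end of the bar without moving it (bar end at about (215,400)–(490,280), unchanged), and no force was read. I'll back off and push again with the fingers slightly open, reading the force at each step.

>>> apply_moves:
  rows:
    - {"xyz":[-10,0,0],"turn":[0,0,0],"grip":0}
    - {"xyz":[-25,0,0],"turn":[0,0,0],"grip":0}
    - {"xyz":[-38,0,0],"turn":[0,0,0],"grip":0}
    - {"xyz":[-38,-4,0],"turn":[0,0,0],"grip":0.12}
    - {"xyz":[-38,-4,0],"turn":[0,0,0],"grip":0.12}
    - {"xyz":[-38,-4,0],"turn":[0,0,0],"grip":0.12}

```text
clock: 5.9
tcp_pos: [0.4915, -0.1745, 0.0143]
orientation: [-0.0, 0.74, 0.673, -0.0]
wrist_force: [-0.1, 0.1, 1.0]
finger_gap: 0.0105
grip_force: 0.0
```

>>> apply_moves:
  rows:
    - {"xyz":[4,0,0],"turn":[0,0,0],"grip":0.12}
    - {"xyz":[8,0,0],"turn":[0,0,0],"grip":0.12}
    - {"xyz":[12,0,0],"turn":[0,0,0],"grip":0.12}
    - {"xyz":[16,0,0],"turn":[0,0,0],"grip":0.12}
    - {"xyz":[19,0,0],"turn":[0,0,0],"grip":0.12}

```text
clock: 6.32
tcp_pos: [0.4939, -0.1544, 0.0145]
orientation: [-0.0, 0.739, 0.674, 0.0]
wrist_force: [0.1, -0.7, 0.4]
finger_gap: 0.0102
grip_force: 0.0
```

>>> apply_moves:
  rows:
    - {"xyz":[2,0,0],"turn":[0,0,0],"grip":0.12}
    - {"xyz":[4,0,0],"turn":[0,0,0],"grip":0.12}
    - {"xyz":[6,0,0],"turn":[0,0,0],"grip":0.12}

```text
clock: 6.57
tcp_pos: [0.4945, -0.1491, 0.0145]
orientation: [0.0, 0.739, 0.674, -0.0]
wrist_force: [-0.6, 0.6, 0.3]
finger_gap: 0.0101
grip_force: 0.0
```

>>> apply_moves:
  rows:
    - {"xyz":[2,0,0],"turn":[0,0,0],"grip":0.12}
    - {"xyz":[4,0,0],"turn":[0,0,0],"grip":0.12}
    - {"xyz":[6,0,0],"turn":[0,0,0],"grip":0.12}

```text
clock: 6.82
tcp_pos: [0.495, -0.1433, 0.0145]
orientation: [0.0, 0.739, 0.673, -0.0]
wrist_force: [-1.5, 0.4, 0.5]
finger_gap: 0.0105
grip_force: 0.0
```

>>> apply_moves:
  rows:
    - {"xyz":[2,0,0],"turn":[0,0,0],"grip":0.12}
    - {"xyz":[4,0,0],"turn":[0,0,0],"grip":0.12}
    - {"xyz":[6,0,0],"turn":[0,0,0],"grip":0.12}

```text
clock: 7.07
tcp_pos: [0.4955, -0.1373, 0.0145]
orientation: [0.0, 0.739, 0.673, -0.0]
wrist_force: [-0.2, 0.4, 0.2]
finger_gap: 0.0101
grip_force: 0.0
```

```bash
python3 - <<'E'
from h import *
snap("scene","4")
b=dict(np.load("pics/scene4.npz"))
cv2.imwrite("pics/b7.png",cv2.resize(b["color"][170:260,215:305],(600,600),interpolation=cv2.INTER_CUBIC))
E
python3 go.py -5.4 505,-111,13
```

```text
t 7.12 p [ 495.5 -136.9   14.5] yaw -5.3 d -0.1 gap 10.0 grip 0.0 F [ 0.4  1.  -0.7] q [-0.43  0.32 -0.4   0.84  0.    1.24]
turn [-0.    -0.     0.002]
505,-111,13 -> [26.7  7.1  1.5]
```

View pics/b7.png

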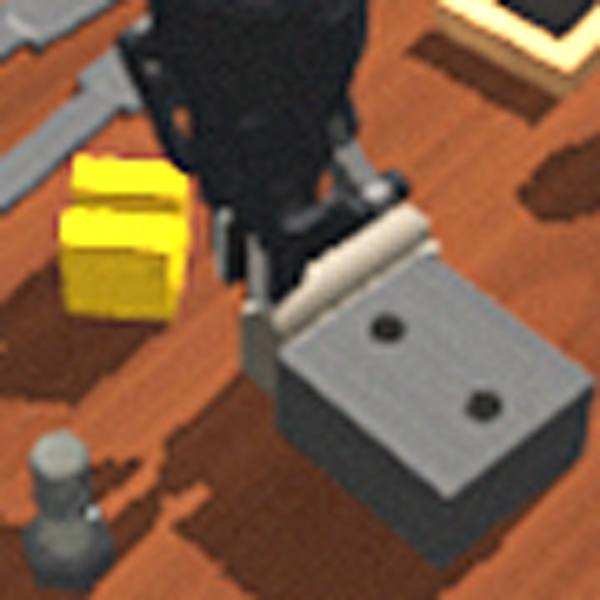

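Run:
```python
from h import *
b=dict(np.load("pics/scene4.npz"));P=cloud(b)
for z in(.0145,.03,.045,.06): print(z,[((proj(b,np.array([x,y,z]))-[215,170])*6.667).round() for x,y in((.4955,-.137),(.485,-.148),(.480,-.148))])
for r in range(200,218,2): print(r,[f"{c}:"+",".join(str(int(round(t*1000))) if t==t else 'n' for t in P[r,c]) for c in range(244,258,2)])
```

```text
0.0145 [array([258., 343.]), array([219., 346.]), array([209., 339.])]
0.03 [array([258., 317.]), array([219., 320.]), array([209., 313.])]
0.045 [array([258., 292.]), array([218., 295.]), array([208., 288.])]
0.06 [array([258., 266.]), array([218., 269.]), array([208., 262.])]
200 ['244:415,-86,-3', '246:482,-150,97', '248:487,-148,99', '250:488,-142,96', '252:508,-157,122', '254:512,-155,122', '256:513,-149,119']
202 ['244:421,-92,-2', '246:476,-144,82', '248:485,-147,90', '250:491,-146,94', '252:503,-153,108', '254:512,-155,116', '256:513,-149,111']
204 ['244:426,-98,-1', '246:476,-144,74', '248:489,-150,88', '250:489,-144,83', '252:502,-151,99', '254:510,-153,106', '256:514,-150,106']
206 ['244:430,-102,-3', '246:477,-145,68', '248:488,-150,80', '250:488,-142,73', '252:505,-154,96', '254:510,-153,99', '256:513,-149,98']
208 ['244:436,-109,-2', '246:439,-105,-2', '248:488,-150,72', '250:490,-145,70', '252:503,-152,85', '254:505,-147,82', '256:512,-148,89']
210 ['244:442,-115,0', '246:445,-110,-2', '248:489,-151,66', '250:489,-144,61', '252:502,-151,77', '254:506,-148,76', '256:511,-147,80']
212 ['244:444,-118,-4', '246:450,-116,-1', '248:488,-150,57', '250:491,-146,56', '252:502,-151,70', '254:506,-148,69', '256:513,-148,75']
214 ['244:450,-124,-3', '246:454,-121,-2', '248:458,-117,-3', '250:462,-113,-3', '252:503,-152,63', '254:506,-148,61', '256:514,-149,69']
216 ['244:455,-130,-1', '246:460,-128,0', '248:463,-123,-2', '250:468,-121,0', '252:492,-139,35', '254:506,-148,55', '256:505,-139,45']
```

Run:
```python
from h import *
from workcell import env
for n,t,p in(("scene","2",(.4844,-.304,.1135)),("scene","1",(.496,-.1676,.128)),("scene","0",(.2384,-.5227,.1917)),("scene","4",(.4955,-.137,.0145)),("top","0",(.2384,-.5227,.1917))):
    c=dict(np.load(f"pics/{n}{t}.npz"));P=cloud(c)
    m=(np.hypot(P[...,0]-p[0],P[...,1]-p[1])<.075)&(P[...,2]>.05 if t=="4" else P[...,2]>.075)&(P[...,2]<p[2]+.14)
    q=P[m]; z=np.sort(q[:,2]) if len(q) else []
    print(n,t,p,len(z),np.round(z[[0,5,15,30,60]],3) if len(z)>60 else "", q[q[:,2]<z[15]].mean(0).round(3) if len(z)>60 else "")
```

```text
scene 2 (0.4844, -0.304, 0.1135) 753 [0.154 0.155 0.159 0.162 0.167] [ 0.472 -0.308  0.156]
scene 1 (0.496, -0.1676, 0.128) 825 [0.164 0.17  0.174 0.178 0.185] [ 0.501 -0.176  0.171]
scene 0 (0.2384, -0.5227, 0.1917) 946 [0.242 0.244 0.246 0.248 0.253] [ 0.235 -0.512  0.244]
scene 4 (0.4955, -0.137, 0.0145) 649 [0.055 0.057 0.061 0.065 0.073] [ 0.497 -0.146  0.057]
top 0 (0.2384, -0.5227, 0.1917) 0
```

Both the depth image and the lack of contact show that the shut fingertips are about 40 mm above the reported TCP (tip at z≈0.055 while the TCP reads 0.0145). The fingers passed over the bar. I'll confirm this by touching the clear bench gently.

>>> apply_moves:
  rows:
    - {"xyz":[-15,0,0],"turn":[0,0,0],"grip":0}
    - {"xyz":[-35,3,0],"turn":[0,0,0],"grip":0}
    - {"xyz":[-40,3,5],"turn":[0,0,0],"grip":0}
    - {"xyz":[-40,3,20],"turn":[0,0,0],"grip":0}
    - {"xyz":[-40,3,35],"turn":[0,0,0],"grip":0}
    - {"xyz":[-40,3,42],"turn":[0,0,0],"grip":0}
    - {"xyz":[-40,3,42],"turn":[0,0,0],"grip":0}
    - {"xyz":[-40,3,42],"turn":[0,0,0],"grip":0}

```text
clock: 7.78
tcp_pos: [0.4943, -0.1771, -0.0279]
orientation: [-0.001, 0.739, 0.674, -0.0]
wrist_force: [-0.3, -0.5, 0.5]
finger_gap: -0.0001
grip_force: 0.0
```

>>> apply_moves:
  rows:
    - {"xyz":[0,0,2],"turn":[0,0,0],"grip":0}
    - {"xyz":[0,0,4],"turn":[0,0,0],"grip":0}
    - {"xyz":[0,0,4],"turn":[0,0,0],"grip":0}

```text
clock: 8.03
tcp_pos: [0.4951, -0.1776, -0.0312]
orientation: [0.0, 0.739, 0.674, 0.0]
wrist_force: [0.9, 0.2, -1.5]
finger_gap: -0.0
grip_force: 0.0
```

>>> apply_moves:
  rows:
    - {"xyz":[0,0,2],"turn":[0,0,0],"grip":0}
    - {"xyz":[0,0,4],"turn":[0,0,0],"grip":0}
    - {"xyz":[0,0,4],"turn":[0,0,0],"grip":0}

```text
clock: 8.28
tcp_pos: [0.4946, -0.1775, -0.0357]
orientation: [-0.0, 0.739, 0.673, -0.0]
wrist_force: [-0.2, 0.2, 0.2]
finger_gap: -0.0002
grip_force: 0.0
```

>>> apply_moves:
  rows:
    - {"xyz":[0,0,1],"turn":[0,0,0],"grip":0}
    - {"xyz":[0,0,2],"turn":[0,0,0],"grip":0}
    - {"xyz":[0,0,2],"turn":[0,0,0],"grip":0}

```text
clock: 8.53
tcp_pos: [0.4946, -0.1775, -0.0377]
orientation: [-0.0, 0.739, 0.673, -0.0]
wrist_force: [-0.6, -0.9, -0.2]
finger_gap: 0.0003
grip_force: 0.0
```

>>> apply_moves:
  rows:
    - {"xyz":[0,0,1],"turn":[0,0,0],"grip":0}
    - {"xyz":[0,0,1],"turn":[0,0,0],"grip":0}

```text
clock: 8.7
tcp_pos: [0.4947, -0.1775, -0.0386]
orientation: [-0.0, 0.739, 0.673, -0.0]
wrist_force: [-0.4, 0.2, -0.1]
finger_gap: -0.0
grip_force: 0.0
```

>>> apply_moves:
  rows:
    - {"xyz":[0,0,1],"turn":[0,0,0],"grip":0}
    - {"xyz":[0,0,1],"turn":[0,0,0],"grip":0}

```text
clock: 8.87
tcp_pos: [0.4948, -0.1776, -0.0387]
orientation: [0.0, 0.739, 0.673, 0.0]
wrist_force: [-2.4, 1.3, 8.2]
finger_gap: 0.0003
grip_force: 3.6
```

>>> apply_moves:
  rows:
    - {"xyz":[0,0,1],"turn":[0,0,0],"grip":0}
    - {"xyz":[0,0,1],"turn":[0,0,0],"grip":0}

```text
clock: 9.03
tcp_pos: [0.4948, -0.1776, -0.0388]
orientation: [0.0, 0.739, 0.674, 0.0]
wrist_force: [-4.8, 2.3, 15.7]
finger_gap: 0.0
grip_force: 7.8
```

>>> apply_moves:
  rows:
    - {"xyz":[0,0,1],"turn":[0,0,0],"grip":0}
    - {"xyz":[0,0,1],"turn":[0,0,0],"grip":0}

```text
clock: 9.2
tcp_pos: [0.4949, -0.1776, -0.0388]
orientation: [0.001, 0.739, 0.674, 0.0]
wrist_force: [-6.8, 4.2, 23.2]
finger_gap: -0.0003
grip_force: 12.0
```

Contact is at a reported z of −38.8 mm, so the true tip height is the reported value plus 38.8 mm when shut. Now the real push, with the tip at about 12 mm.

>>> apply_moves:
  rows:
    - {"xyz":[0,0,-8],"turn":[0,0,0],"grip":0}
    - {"xyz":[3,0,-15],"turn":[0,0,0],"grip":0}
    - {"xyz":[10,1,-15],"turn":[0,0,0],"grip":0}
    - {"xyz":[15,1,-15],"turn":[0,0,0],"grip":0}
    - {"xyz":[19,1,-15],"turn":[0,0,0],"grip":0}
    - {"xyz":[23,1,-15],"turn":[0,0,0],"grip":0}
    - {"xyz":[27,1,-15],"turn":[0,0,0],"grip":0}
    - {"xyz":[31,1,-15],"turn":[0,0,0],"grip":0}

```text
clock: 9.87
tcp_pos: [0.4984, -0.147, -0.027]
orientation: [0.0, 0.739, 0.673, -0.001]
wrist_force: [-0.4, -3.6, -1.7]
finger_gap: 0.0004
grip_force: 1.8
```

>>> apply_moves:
  rows:
    - {"xyz":[4,0,0],"turn":[0,0,0],"grip":0}
    - {"xyz":[8,0,0],"turn":[0,0,0],"grip":0}
    - {"xyz":[12,0,0],"turn":[0,0,0],"grip":0}
    - {"xyz":[16,0,0],"turn":[0,0,0],"grip":0}
    - {"xyz":[20,0,0],"turn":[0,0,0],"grip":0}
    - {"xyz":[24,0,0],"turn":[0,0,0],"grip":0}
    - {"xyz":[28,0,0],"turn":[0,0,0],"grip":0}
    - {"xyz":[32,0,0],"turn":[0,0,0],"grip":0}
    - {"xyz":[35,0,0],"turn":[0,0,0],"grip":0}
    - {"xyz":[36,0,0],"turn":[0,0,0],"grip":0}
    - {"xyz":[36,0,0],"turn":[0,0,0],"grip":0}

```text
clock: 10.78
tcp_pos: [0.5021, -0.1105, -0.0264]
orientation: [-0.0, 0.739, 0.674, 0.0]
wrist_force: [-0.1, -1.7, -1.4]
finger_gap: 0.0001
grip_force: 0.8
```

```bash
python3 - <<'E'
from h import *
snap("scene","5")
b=dict(np.load("pics/scene5.npz"));P=cloud(b)
cv2.imwrite("pics/b8.png",cv2.resize(b["color"][160:260,215:315],(600,600),interpolation=cv2.INTER_CUBIC))
E
python3 go.py -5.4 505,-111,13
```

```text
t 10.83 p [ 502.1 -110.4  -26.4] yaw -5.3 d -0.1 gap -0.5 grip 0.5 F [-0.7 -1.3 -0.4] q [-0.37  0.37 -0.45  0.75  0.    1.29]
turn [ 0.    -0.001  0.002]
505,-111,13 -> [ -0.3   3.  -39.4]
```

View pics/b8.png

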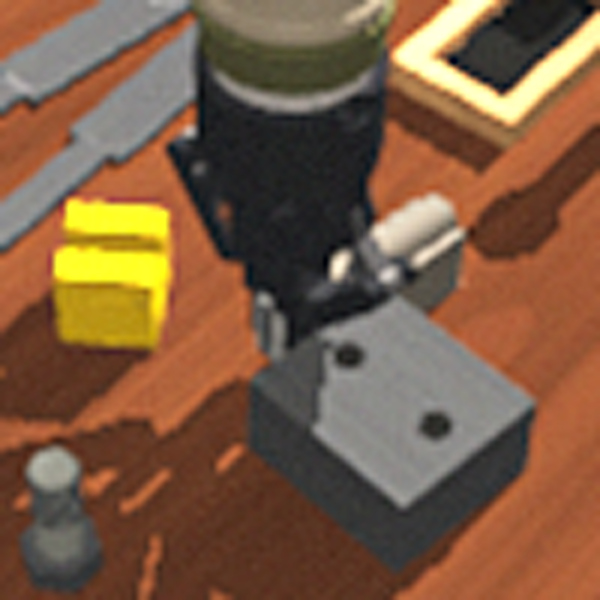

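The bar has slid out about 58 mm past the bolster (end at about (455,215)). Now I'll grip the part that sticks out.

```bash
python3 go.py -5.4 513,-43,50 513,-43,-26
```

```text
t 10.83 p [ 502.1 -110.4  -26.4] yaw -5.3 d -0.1 gap -0.5 grip 0.5 F [-0.7 -1.3 -0.4] q [-0.37  0.37 -0.45  0.75  0.    1.29]
turn [ 0.    -0.001  0.002]
513,-43,50 -> [ 68.2   4.7 -76.4]
513,-43,-26 -> [68.1  4.6 -0.4]
```

>>> apply_moves:
  rows:
    - {"xyz":[-8,0,0],"turn":[0,0,0],"grip":0}
    - {"xyz":[-10,0,-20],"turn":[0,0,0],"grip":0}
    - {"xyz":[-10,0,-55],"turn":[0,0,0],"grip":0}
    - {"xyz":[0,0,-80],"turn":[0,0,0],"grip":0.75}
    - {"xyz":[30,2,-90],"turn":[0,0,0],"grip":0.75}
    - {"xyz":[60,5,-90],"turn":[0,0,0],"grip":0.75}
    - {"xyz":[68,5,-80],"turn":[0,0,0],"grip":0.75}
    - {"xyz":[68,5,-75],"turn":[0,0,0],"grip":0.75}
    - {"xyz":[68,5,-60],"turn":[0,0,0],"grip":0.75}
    - {"xyz":[68,5,-30],"turn":[0,0,0],"grip":0.75}
    - {"xyz":[68,5,-8],"turn":[0,0,0],"grip":0.75}
    - {"xyz":[68,5,0],"turn":[0,0,0],"grip":0.75}

```text
clock: 11.83
tcp_pos: [0.5099, -0.044, -0.0303]
orientation: [-0.003, 0.74, 0.673, -0.002]
wrist_force: [-0.9, -0.2, -0.5]
finger_gap: 0.0638
grip_force: 0.0
```

>>> apply_moves:
  force: 60
  rows:
    - {"xyz":[0,0,0],"turn":[0,0,0],"grip":0.75}
    - {"xyz":[0,0,0],"turn":[0,0,0],"grip":0.6}
    - {"xyz":[0,0,0],"turn":[0,0,0],"grip":0.5}
    - {"xyz":[0,0,0],"turn":[0,0,0],"grip":0.42}
    - {"xyz":[0,0,0],"turn":[0,0,0],"grip":0.38}
    - {"xyz":[0,0,0],"turn":[0,0,0],"grip":0.34}
    - {"xyz":[0,0,0],"turn":[0,0,0],"grip":0.3}
    - {"xyz":[0,0,0],"turn":[0,0,0],"grip":0.3}

```text
clock: 12.5
tcp_pos: [0.5155, -0.0442, -0.0247]
orientation: [0.002, 0.739, 0.673, 0.001]
wrist_force: [0.9, -0.4, 7.0]
finger_gap: 0.0285
grip_force: 59.4
```

```bash
python3 go.py -5.4 470,-39,-25 470,-58,40 470,-58,-26
```

```text
t 12.5 p [515.5 -44.2 -24.7] yaw -5.3 d -0.1 gap 28.5 grip 59.4 F [ 0.9 -0.4  7. ] q [-0.24  0.37 -0.45  0.75 -0.    1.42]
turn [0.004 0.001 0.001]
470,-39,-25 -> [  1.  -45.8   0.1]
470,-58,40 -> [-18.  -43.8 -64.9]
470,-58,-26 -> [-17.9 -44.1   1.1]
```

>>> apply_moves:
  force: 110
  rows:
    - {"xyz":[0,0,0],"turn":[0,0,0],"grip":0.25}
    - {"xyz":[0,0,0],"turn":[0,0,0],"grip":0.25}
    - {"xyz":[0,-3,-2],"turn":[0,0,0],"grip":0.25}
    - {"xyz":[0,-9,-4],"turn":[0,0,0],"grip":0.25}
    - {"xyz":[0,-18,-8],"turn":[0,0,0],"grip":0.25}
    - {"xyz":[0,-28,-20],"turn":[0,0,0],"grip":0.25}
    - {"xyz":[0,-40,-38],"turn":[0,0,0],"grip":0.25}
    - {"xyz":[0,-45,-55],"turn":[0,0,0],"grip":0.25}
    - {"xyz":[0,-45,-60],"turn":[0,0,0],"grip":0.25}
    - {"xyz":[0,-45,-60],"turn":[0,0,0],"grip":0.25}

```text
clock: 13.33
tcp_pos: [0.4683, -0.0395, 0.0343]
orientation: [0.001, 0.739, 0.673, 0.0]
wrist_force: [0.5, -0.4, -8.0]
finger_gap: 0.0281
grip_force: 109.7
```

```bash
python3 go.py 1 461,142.5,45
```

```text
t 13.33 p [468.3 -39.5  34.3] yaw -5.3 d 6.3 gap 28.1 grip 109.7 F [ 0.5 -0.4 -8. ] q [-0.26  0.22 -0.49  0.86 -0.    1.41]
turn [ 0.001  0.    -0.11 ]
461,142.5,45 -> [180.5 -24.1 -10.7]
```

Lifted, with −8 N on the wrist, which matches 0.8 kg. Moving to a hover over the bar nest.

>>> apply_moves:
  rows:
    - {"xyz":[10,-1,-5],"turn":[0,0,-0.02],"grip":0.25}
    - {"xyz":[28,-4,-10],"turn":[0,0,-0.04],"grip":0.25}
    - {"xyz":[50,-7,-10],"turn":[0,0,-0.06],"grip":0.25}
    - {"xyz":[75,-10,-10],"turn":[0,0,-0.08],"grip":0.25}
    - {"xyz":[100,-13,-10],"turn":[0,0,-0.1],"grip":0.25}
    - {"xyz":[125,-17,-10],"turn":[0,0,-0.11],"grip":0.25}
    - {"xyz":[148,-20,-10],"turn":[0,0,-0.11],"grip":0.25}
    - {"xyz":[165,-22,-10],"turn":[0,0,-0.11],"grip":0.25}
    - {"xyz":[176,-24,-10],"turn":[0,0,-0.11],"grip":0.25}
    - {"xyz":[180,-24,-10],"turn":[0,0,-0.11],"grip":0.25}
    - {"xyz":[180,-24,-10],"turn":[0,0,-0.11],"grip":0.25}
    - {"xyz":[180,-24,-10],"turn":[0,0,-0.11],"grip":0.25}

```text
clock: 14.33
tcp_pos: [0.4611, 0.1415, 0.043]
orientation: [0.0, 0.701, 0.713, -0.001]
wrist_force: [-0.2, 0.9, -9.3]
finger_gap: 0.0283
grip_force: 109.6
```

```bash
python3 - <<'E'
from h import *
a=snap("top","6"); b=snap("scene","6")
A=cv2.resize(a["color"][150:240,100:220],(800,600),interpolation=cv2.INTER_CUBIC)
B=cv2.resize(b["color"][110:200,240:360],(800,600),interpolation=cv2.INTER_CUBIC)
cv2.imwrite("pics/b9.png",cv2.resize(np.hstack([A,B]),(800,300),interpolation=cv2.INTER_AREA))
E
python3 go.py 1 461,142.5,45
```

```text
t 14.43 p [461.3 141.   43.2] yaw 0.9 d 0.1 gap 27.9 grip 109.6 F [ 0.3  0.3 -7.3] q [ 0.13  0.24 -0.44  0.89 -0.    1.69]
turn [-0.     0.001 -0.002]
461,142.5,45 -> [ 1.5 -0.3 -1.8]
```

View pics/b9.png

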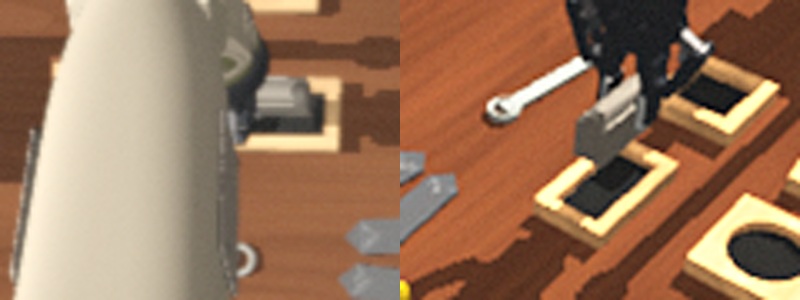

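Run:
```python
from h import *
for n in("scene","top"):
    c=dict(np.load(f"pics/{n}6.npz"));P=cloud(c)
    m=(abs(P[...,0]-.461)<.03)&(P[...,1]<.122)&(P[...,1]>.05)&(P[...,2]>.06)&(P[...,2]<.125); q=P[m]
    print(n,m.sum(),"y1-5%",np.percentile(q[:,1],[1,5,15]).round(4),"x",np.percentile(q[:,0],[2,50,98]).round(4),"z",np.percentile(q[:,2],[2,98]).round(3))
b=dict(np.load("pics/scene6.npz"))
# end face bottom edge pixels (view): left panel scale 3.333
for uv in((575,118),(577,150),(612,165),(640,80)):
    px=np.array([(uv[0]-400)/3.333+240,uv[1]/3.333+110]); print(uv,[cast(b,px,z).round(4).tolist() for z in(.068,.106)])
```

```text
scene 269 y1-5% [0.0804 0.0809 0.0821] x [0.4474 0.4683 0.4766] z [0.067 0.115]
top 146 y1-5% [0.087  0.0877 0.09  ] x [0.447  0.4577 0.4762] z [0.072 0.12 ]
(575, 118) [[[0.4212, 0.123]], [[0.4471, 0.0834]]]
(577, 150) [[[0.4485, 0.0893]], [[0.473, 0.0516]]]
(612, 165) [[[0.4827, 0.0931]], [[0.5053, 0.0552]]]
(640, 80) [[[0.4331, 0.2061]], [[0.4584, 0.162]]]
```

>>> apply_moves:
  rows:
    - {"xyz":[0.5,0,8],"turn":[0,0,0],"grip":0.25}
    - {"xyz":[0.5,0,20],"turn":[0,0,0],"grip":0.25}
    - {"xyz":[0.5,0,32],"turn":[0,0,0],"grip":0.25}
    - {"xyz":[0.5,0,42],"turn":[0,0,0],"grip":0.25}
    - {"xyz":[0.5,0,48],"turn":[0,0,0],"grip":0.25}
    - {"xyz":[0.5,0,52],"turn":[0,0,0],"grip":0.25}
    - {"xyz":[0.5,0,55],"turn":[0,0,0],"grip":0.25}
    - {"xyz":[0.5,0,57],"turn":[0,0,0],"grip":0.25}
    - {"xyz":[0.5,0,57],"turn":[0,0,0],"grip":0.25}

```text
clock: 15.18
tcp_pos: [0.4614, 0.1424, -0.0136]
orientation: [0.0, 0.701, 0.713, 0.0]
wrist_force: [0.0, 0.8, -8.6]
finger_gap: 0.028
grip_force: 109.5
```

>>> apply_moves:
  rows:
    - {"xyz":[0,0,1],"turn":[0,0,0],"grip":0.25}
    - {"xyz":[0,0,2],"turn":[0,0,0],"grip":0.25}
    - {"xyz":[0,0,2],"turn":[0,0,0],"grip":0.25}

```text
clock: 15.43
tcp_pos: [0.4615, 0.1425, -0.0154]
orientation: [0.0, 0.701, 0.713, 0.0]
wrist_force: [0.1, -0.5, -8.0]
finger_gap: 0.0284
grip_force: 109.5
```

>>> apply_moves:
  rows:
    - {"xyz":[0,0,0.7],"turn":[0,0,0],"grip":0.25}
    - {"xyz":[0,0,1.2],"turn":[0,0,0],"grip":0.25}
    - {"xyz":[0,0,1.2],"turn":[0,0,0],"grip":0.25}

```text
clock: 15.68
tcp_pos: [0.4615, 0.1425, -0.0164]
orientation: [0.0, 0.701, 0.713, 0.0]
wrist_force: [-0.2, 1.4, -5.5]
finger_gap: 0.0283
grip_force: 110.1
```

>>> apply_moves:
  rows:
    - {"xyz":[0,0,0.7],"turn":[0,0,0],"grip":0.25}
    - {"xyz":[0,0,1.2],"turn":[0,0,0],"grip":0.25}
    - {"xyz":[0,0,1.2],"turn":[0,0,0],"grip":0.25}

```text
clock: 15.93
tcp_pos: [0.4615, 0.1426, -0.0165]
orientation: [0.0, 0.701, 0.713, 0.0]
wrist_force: [-4.5, -0.9, 7.8]
finger_gap: 0.0275
grip_force: 111.9
```

>>> apply_moves:
  rows:
    - {"xyz":[0,0,-1],"turn":[0,0,0],"grip":0.4}
    - {"xyz":[0,0,-1],"turn":[0,0,0],"grip":0.6}
    - {"xyz":[0,0,-1],"turn":[0,0,0],"grip":0.7}
    - {"xyz":[0,0,-1],"turn":[0,0,0],"grip":0.75}
    - {"xyz":[0,0,-10],"turn":[0,0,0],"grip":0.75}
    - {"xyz":[0,0,-40],"turn":[0,0,0],"grip":0.8}
    - {"xyz":[0,0,-75],"turn":[0,0,0],"grip":0.8}
    - {"xyz":[0,0,-100],"turn":[0,0,0],"grip":0.8}
    - {"xyz":[0,0,-110],"turn":[0,0,0],"grip":0.8}

```text
clock: 16.68
tcp_pos: [0.4639, 0.1428, 0.0965]
orientation: [0.002, 0.701, 0.713, 0.002]
wrist_force: [0.7, 0.1, 0.8]
finger_gap: 0.0686
grip_force: 0.0
```

```bash
python3 go.py -37 391,-242,95 391,-242,-25
```

```text
t 16.68 p [463.9 142.8  96.5] yaw 1.0 d -38.0 gap 68.6 grip 0.0 F [0.7 0.1 0.8] q [ 0.13  0.19 -0.36  1.01 -0.    1.69]
turn [ 0.006 -0.003  0.663]
391,-242,95 -> [-383.5  -79.4    0.8]
391,-242,-25 -> [-383.5  -80.2  120.8]
```

>>> apply_moves:
  rows:
    - {"xyz":[-15,-3,0],"turn":[0,0,0.06],"grip":0.8}
    - {"xyz":[-45,-9,0],"turn":[0,0,0.15],"grip":0.8}
    - {"xyz":[-82,-17,0],"turn":[0,0,0.25],"grip":0.8}
    - {"xyz":[-120,-25,0],"turn":[0,0,0.35],"grip":0.8}
    - {"xyz":[-158,-33,0],"turn":[0,0,0.45],"grip":0.8}
    - {"xyz":[-196,-41,0],"turn":[0,0,0.55],"grip":0.8}
    - {"xyz":[-234,-49,0],"turn":[0,0,0.66],"grip":0.8}
    - {"xyz":[-272,-57,0],"turn":[0,0,0.66],"grip":0.8}
    - {"xyz":[-310,-65,0],"turn":[0,0,0.66],"grip":0.8}
    - {"xyz":[-345,-72,0],"turn":[0,0,0.66],"grip":0.8}
    - {"xyz":[-372,-78,0],"turn":[0,0,0.66],"grip":0.8}
    - {"xyz":[-384,-80,0],"turn":[0,0,0.66],"grip":0.8}

```text
clock: 17.68
tcp_pos: [0.3872, -0.2464, 0.0921]
orientation: [0.001, 0.895, 0.446, -0.0]
wrist_force: [0.5, 0.2, -0.2]
finger_gap: 0.0682
grip_force: 0.0
```

>>> apply_moves:
  rows:
    - {"xyz":[0,0,10],"turn":[0,0,0],"grip":0.8}
    - {"xyz":[0,0,30],"turn":[0,0,0],"grip":0.8}
    - {"xyz":[0,0,40],"turn":[0,0,0],"grip":0.8}
    - {"xyz":[0,0,40],"turn":[0,0,0],"grip":0.8}

```text
clock: 18.02
tcp_pos: [0.3862, -0.241, 0.0499]
orientation: [-0.002, 0.894, 0.447, -0.001]
wrist_force: [-0.6, -0.5, -0.4]
finger_gap: 0.0683
grip_force: 0.0
```

```bash
python3 go.py -37 391,-242,50 391,-242,-25
python3 - <<'E'
from h import *
c=snap("scene","7"); P=cloud(c)
q=P[(np.hypot(P[...,0]-.391,P[...,1]+.242)<.04)&(P[...,2]>.037)&(P[...,2]<.05)]
print("sq top pts",len(q),cv2.minAreaRect((q[:,:2]*1e3).astype(np.float32)))
m=(abs(P[...,0]-.461)<.03)&(abs(P[...,1]-.125)<.055)&(P[...,2]>.045)&(P[...,2]<.07)
q=P[m]; print("bar top z",np.percentile(q[:,2],[5,50,95]).round(3),"y",np.percentile(q[:,1],[1,99]).round(3))
m=(abs(P[...,0]-.461)<.03)&(abs(P[...,1]-.125)<.055)&(P[...,2]>.052)
v,u=np.nonzero(m); qq=P[m]; h=np.polyfit(qq[:,1],qq[:,2],1); print("tilt",np.degrees(h[0]))
E
```

```text
t 18.02 p [ 386.2 -241.    49.9] yaw -36.8 d -0.2 gap 68.3 grip 0.0 F [-0.6 -0.5 -0.4] q [-0.73  0.19 -0.49  0.9   0.    1.48]
turn [-0.005 -0.001  0.003]
391,-242,50 -> [ 2.1  4.5 -0.1]
391,-242,-25 -> [ 2.   4.8 74.9]
sq top pts 171 ((389.8109436035156, -244.7466583251953), (43.579654693603516, 46.869991302490234), 53.56156539916992)
bar top z [0.045 0.051 0.055] y [0.083 0.162]
tilt -0.09108535755090333
```

>>> apply_moves:
  rows:
    - {"xyz":[2,4,10],"turn":[0,0,0],"grip":0.8}
    - {"xyz":[2,4,30],"turn":[0,0,0],"grip":0.8}
    - {"xyz":[2,4,55],"turn":[0,0,0],"grip":0.8}
    - {"xyz":[2,4,70],"turn":[0,0,0],"grip":0.8}
    - {"xyz":[2,4,75],"turn":[0,0,0],"grip":0.8}
    - {"xyz":[2,4,75],"turn":[0,0,0],"grip":0.8}

```text
clock: 18.57
tcp_pos: [0.3919, -0.2429, -0.0238]
orientation: [-0.001, 0.894, 0.448, -0.0]
wrist_force: [-0.4, 0.1, -0.2]
finger_gap: 0.0687
grip_force: 0.0
```

>>> apply_moves:
  force: 60
  rows:
    - {"xyz":[0,0,0],"turn":[0,0,0],"grip":0.7}
    - {"xyz":[0,0,0],"turn":[0,0,0],"grip":0.62}
    - {"xyz":[0,0,0],"turn":[0,0,0],"grip":0.57}
    - {"xyz":[0,0,0],"turn":[0,0,0],"grip":0.53}
    - {"xyz":[0,0,0],"turn":[0,0,0],"grip":0.5}
    - {"xyz":[0,0,0],"turn":[0,0,0],"grip":0.45}
    - {"xyz":[0,0,0],"turn":[0,0,0],"grip":0.45}
    - {"xyz":[0,0,0],"turn":[0,0,0],"grip":0.45}

```text
clock: 19.23
tcp_pos: [0.3915, -0.243, -0.0221]
orientation: [-0.0, 0.894, 0.447, -0.0]
wrist_force: [-4.4, 4.0, 7.9]
finger_gap: 0.043
grip_force: 60.7
```

```bash
python3 go.py 4 460.8,302.5,45
```

```text
t 19.23 p [ 391.5 -243.   -22.1] yaw -36.8 d 40.8 gap 43.0 grip 60.7 F [-4.4  4.   7.9] q [-0.73  0.28 -0.58  0.71 -0.    1.48]
turn [-0.001 -0.    -0.713]
460.8,302.5,45 -> [ 478.1 -271.6  -66.8]
```

>>> apply_moves:
  force: 90
  rows:
    - {"xyz":[0,0,0],"turn":[0,0,0],"grip":0.4}
    - {"xyz":[0,0,-3],"turn":[0,0,0],"grip":0.4}
    - {"xyz":[0,0,-15],"turn":[0,0,0],"grip":0.4}
    - {"xyz":[0,0,-40],"turn":[0,0,0],"grip":0.4}
    - {"xyz":[0,0,-65],"turn":[0,0,0],"grip":0.4}
    - {"xyz":[10,-6,-82],"turn":[0,0,-0.05],"grip":0.4}
    - {"xyz":[30,-17,-88],"turn":[0,0,-0.11],"grip":0.4}
    - {"xyz":[60,-34,-90],"turn":[0,0,-0.19],"grip":0.4}
    - {"xyz":[90,-51,-90],"turn":[0,0,-0.27],"grip":0.4}
    - {"xyz":[120,-68,-90],"turn":[0,0,-0.35],"grip":0.4}
    - {"xyz":[150,-85,-90],"turn":[0,0,-0.43],"grip":0.4}
    - {"xyz":[180,-102,-90],"turn":[0,0,-0.51],"grip":0.4}

```text
clock: 20.23
tcp_pos: [0.4185, -0.037, 0.0671]
orientation: [0.0, 0.751, 0.66, 0.0]
wrist_force: [1.0, 0.7, -6.5]
finger_gap: 0.0424
grip_force: 93.3
```

```bash
python3 go.py 4 460.8,302.5,60
```

```text
t 20.23 p [418.5 -37.   67.1] yaw -7.4 d 11.4 gap 42.4 grip 93.3 F [ 1.   0.7 -6.5] q [-0.28  0.1  -0.55  0.92  0.    1.42]
turn [ 0.001  0.    -0.2  ]
460.8,302.5,60 -> [342.1  -2.    7.1]
```

>>> apply_moves:
  rows:
    - {"xyz":[32,0,0],"turn":[0,0,-0.05],"grip":0.4}
    - {"xyz":[64,0,0],"turn":[0,0,-0.1],"grip":0.4}
    - {"xyz":[98,0,0],"turn":[0,0,-0.15],"grip":0.4}
    - {"xyz":[132,0,0],"turn":[0,0,-0.19],"grip":0.4}
    - {"xyz":[166,0,0],"turn":[0,0,-0.19],"grip":0.4}
    - {"xyz":[200,-1,0],"turn":[0,0,-0.19],"grip":0.4}
    - {"xyz":[234,-1,0],"turn":[0,0,-0.19],"grip":0.4}
    - {"xyz":[266,-1,0],"turn":[0,0,-0.19],"grip":0.4}
    - {"xyz":[295,-2,0],"turn":[0,0,-0.19],"grip":0.4}
    - {"xyz":[318,-2,3],"turn":[0,0,-0.19],"grip":0.4}
    - {"xyz":[332,-2,7],"turn":[0,0,-0.19],"grip":0.4}
    - {"xyz":[338,-2,7],"turn":[0,0,-0.19],"grip":0.4}

```text
clock: 21.23
tcp_pos: [0.461, 0.2986, 0.0589]
orientation: [-0.0, 0.686, 0.728, -0.0]
wrist_force: [-0.3, -0.9, -5.6]
finger_gap: 0.0424
grip_force: 93.1
```

>>> apply_moves:
  rows:
    - {"xyz":[0,0,0],"turn":[0,0,0],"grip":0.4}
    - {"xyz":[0,0,0],"turn":[0,0,0],"grip":0.4}
    - {"xyz":[0,0,0],"turn":[0,0,0],"grip":0.4}

```text
clock: 21.48
tcp_pos: [0.4611, 0.2955, 0.0599]
orientation: [0.0, 0.687, 0.727, -0.001]
wrist_force: [0.0, -0.1, -6.9]
finger_gap: 0.0425
grip_force: 93.1
```

```bash
cat > look.py <<'E'
# held-die extents vs nest (same camera, same cloud method): look.py tag x y r foot_z top_z
import sys
from h import *
tag=sys.argv[1]; x,y,r,f,t=map(float,sys.argv[2:])
for n in("scene","top"):
    c=snap(n,tag); P=cloud(c); S=cv2.cvtColor(c["color"],cv2.COLOR_BGR2HSV); 
    grey=(S[...,1]<70)&(S[...,2]>70)
    m=grey&(np.hypot(P[...,0]-x,P[...,1]-y)<r)&(P[...,2]>f)&(P[...,2]<t); q=P[m]
    if len(q)<15: print(n,"few",len(q)); continue
    R=cv2.minAreaRect((q[:,:2]*1e3).astype(np.float32))
    print(n,m.sum(),"x",np.percentile(q[:,0],[2,98]).round(4),"y",np.percentile(q[:,1],[2,98]).round(4),"z",np.percentile(q[:,2],[2,98]).round(3),np.round(R[0],1),np.round(R[1],1),round(R[2],1))
E
python3 go.py 4 460.8,302.5,60; python3 look.py 8 .461 .3025 .045 .075 .14
```

```text
t 21.48 p [461.1 295.5  59.9] yaw 3.2 d 0.8 gap 42.5 grip 93.1 F [ 0.  -0.1 -6.9] q [ 0.42  0.34 -0.26  0.98 -0.    1.94]
turn [-0.001  0.001 -0.014]
460.8,302.5,60 -> [ 7.   0.1 -0.1]
scene 294 x [0.4367 0.4889] y [0.268  0.3091] z [0.084 0.137] [462.6 290.7] [57.9 47.1] 1.8
top 122 x [0.4357 0.4845] y [0.2745 0.296 ] z [0.089 0.131] [461.9 285.5] [52.9 23.3] 9.4
```

>>> apply_moves:
  rows:
    - {"xyz":[5,0,5],"turn":[0,0,-0.01],"grip":0.4}
    - {"xyz":[7,0,15],"turn":[0,0,-0.01],"grip":0.4}
    - {"xyz":[7,0,30],"turn":[0,0,-0.01],"grip":0.4}
    - {"xyz":[7,0,45],"turn":[0,0,-0.01],"grip":0.4}
    - {"xyz":[7,0,57],"turn":[0,0,-0.01],"grip":0.4}
    - {"xyz":[7,0,63],"turn":[0,0,-0.01],"grip":0.4}
    - {"xyz":[7,0,67],"turn":[0,0,-0.01],"grip":0.4}
    - {"xyz":[7,0,70],"turn":[0,0,-0.01],"grip":0.4}
    - {"xyz":[7,0,72],"turn":[0,0,-0.01],"grip":0.4}
    - {"xyz":[7,0,72],"turn":[0,0,-0.01],"grip":0.4}

```text
clock: 22.42
tcp_pos: [0.4612, 0.3039, -0.0119]
orientation: [0.0, 0.683, 0.73, 0.0]
wrist_force: [0.0, -0.2, -5.6]
finger_gap: 0.0425
grip_force: 93.1
```

>>> apply_moves:
  rows:
    - {"xyz":[0,0,0.7],"turn":[0,0,0],"grip":0.4}
    - {"xyz":[0,0,1.2],"turn":[0,0,0],"grip":0.4}
    - {"xyz":[0,0,1.2],"turn":[0,0,0],"grip":0.4}

```text
clock: 22.67
tcp_pos: [0.4613, 0.304, -0.0127]
orientation: [0.0, 0.683, 0.73, 0.0]
wrist_force: [-0.1, -0.2, -6.4]
finger_gap: 0.0429
grip_force: 93.1
```

>>> apply_moves:
  rows:
    - {"xyz":[0,0,0.7],"turn":[0,0,0],"grip":0.4}
    - {"xyz":[0,0,1],"turn":[0,0,0],"grip":0.4}
    - {"xyz":[0,0,1],"turn":[0,0,0],"grip":0.4}

```text
clock: 22.92
tcp_pos: [0.4612, 0.3039, -0.0138]
orientation: [0.0, 0.683, 0.73, 0.0]
wrist_force: [0.3, 0.8, -4.0]
finger_gap: 0.0427
grip_force: 93.4
```

>>> apply_moves:
  rows:
    - {"xyz":[0,0,0.5],"turn":[0,0,0],"grip":0.4}
    - {"xyz":[0,0,0.7],"turn":[0,0,0],"grip":0.4}
    - {"xyz":[0,0,0.7],"turn":[0,0,0],"grip":0.4}

```text
clock: 23.17
tcp_pos: [0.4612, 0.3039, -0.0139]
orientation: [0.0, 0.683, 0.73, 0.0]
wrist_force: [-2.8, -1.9, 6.0]
finger_gap: 0.0426
grip_force: 94.5
```

>>> apply_moves:
  rows:
    - {"xyz":[0,0,-1],"turn":[0,0,0],"grip":0.55}
    - {"xyz":[0,0,-1],"turn":[0,0,0],"grip":0.7}
    - {"xyz":[0,0,-1],"turn":[0,0,0],"grip":0.85}
    - {"xyz":[0,0,-1],"turn":[0,0,0],"grip":0.85}
    - {"xyz":[0,0,-10],"turn":[0,0,0],"grip":1}
    - {"xyz":[0,0,-40],"turn":[0,0,0],"grip":1}
    - {"xyz":[0,0,-75],"turn":[0,0,0],"grip":1}
    - {"xyz":[0,0,-105],"turn":[0,0,0],"grip":1}
    - {"xyz":[0,0,-115],"turn":[0,0,0],"grip":1}

```text
clock: 23.92
tcp_pos: [0.4637, 0.3051, 0.1057]
orientation: [0.001, 0.683, 0.73, 0.004]
wrist_force: [1.2, -0.3, 0.0]
finger_gap: 0.0855
grip_force: 0.0
```

```bash
python3 go.py -30 615.4,-269.5,100; python3 go.py 0 615.4,-269.5,100|tail -2
```

```text
t 23.92 p [463.7 305.1 105.7] yaw 3.8 d -33.8 gap 85.5 grip 0.0 F [ 1.2 -0.3  0. ] q [ 0.44  0.31 -0.18  1.08 -0.    1.94]
turn [ 0.006 -0.005  0.591]
615.4,-269.5,100 -> [-583.5  112.8    5. ]
turn [ 0.007 -0.003  0.067]
615.4,-269.5,100 -> [-583.5  112.8    5. ]
```

>>> apply_moves:
  rows:
    - {"xyz":[-15,3,0],"turn":[0,0,0.03],"grip":1}
    - {"xyz":[-45,9,0],"turn":[0,0,0.08],"grip":1}
    - {"xyz":[-82,16,0],"turn":[0,0,0.13],"grip":1}
    - {"xyz":[-120,23,0],"turn":[0,0,0.18],"grip":1}
    - {"xyz":[-158,31,0],"turn":[0,0,0.23],"grip":1}
    - {"xyz":[-196,38,0],"turn":[0,0,0.28],"grip":1}
    - {"xyz":[-234,45,0],"turn":[0,0,0.33],"grip":1}
    - {"xyz":[-272,53,0],"turn":[0,0,0.33],"grip":1}
    - {"xyz":[-310,60,0],"turn":[0,0,0.33],"grip":1}
    - {"xyz":[-348,67,0],"turn":[0,0,0.33],"grip":1}
    - {"xyz":[-386,75,0],"turn":[0,0,0.33],"grip":1}
    - {"xyz":[-420,81,0],"turn":[0,0,0.33],"grip":1}

```text
clock: 24.92
tcp_pos: [0.5703, -0.1123, 0.1004]
orientation: [0.0, 0.794, 0.608, 0.0]
wrist_force: [1.5, 0.4, 0.3]
finger_gap: 0.0853
grip_force: 0.0
```

```bash
python3 go.py -15 615.4,-269.5,60
```

```text
t 24.92 p [ 570.3 -112.3  100.4] yaw -15.1 d 0.1 gap 85.3 grip 0.0 F [1.5 0.4 0.3] q [-0.33  0.37 -0.11  1.1  -0.    1.5 ]
turn [ 0.001  0.    -0.002]
615.4,-269.5,60 -> [-140.    84.5   40.5]
```

>>> apply_moves:
  rows:
    - {"xyz":[-30,18,0],"turn":[0,0,0],"grip":1}
    - {"xyz":[-62,37,5],"turn":[0,0,0],"grip":1}
    - {"xyz":[-92,56,15],"turn":[0,0,0],"grip":1}
    - {"xyz":[-115,70,25],"turn":[0,0,0],"grip":1}
    - {"xyz":[-130,79,35],"turn":[0,0,0],"grip":1}
    - {"xyz":[-138,84,40],"turn":[0,0,0],"grip":1}
    - {"xyz":[-138,84,40],"turn":[0,0,0],"grip":1}
    - {"xyz":[-138,84,40],"turn":[0,0,0],"grip":1}

```text
clock: 25.58
tcp_pos: [0.6146, -0.2643, 0.0598]
orientation: [-0.001, 0.794, 0.608, -0.0]
wrist_force: [-1.0, -0.4, -0.3]
finger_gap: 0.0856
grip_force: 0.0
```

```bash
python3 go.py -15 615.4,-269.5,-24
python3 - <<'E'
from h import *
c=snap("scene","9"); P=cloud(c)
m=(abs(P[...,0]-.461)<.05)&(abs(P[...,1]-.30)<.055)&(P[...,2]>.044)&(P[...,2]<.065); q=P[m]
print("sq top",len(q),cv2.minAreaRect((q[:,:2]*1e3).astype(np.float32)),np.percentile(q[:,2],[5,50,95]).round(3))
m=(np.hypot(P[...,0]-.615,P[...,1]+.27)<.045)&(P[...,2]>.008)&(P[...,2]<.048); q=P[m]; print("dome",len(q),q.min(0).round(3),q.max(0).round(3))
E
```

```text
t 25.58 p [ 614.6 -264.3   59.8] yaw -15.1 d 0.1 gap 85.6 grip 0.0 F [-1.  -0.4 -0.3] q [-0.53  0.56  0.09  1.11  0.    1.31]
turn [-0.001 -0.001 -0.002]
615.4,-269.5,-24 -> [-4.8  2.3 83.8]
sq top 103 ((461.3215637207031, 299.654296875), (42.618934631347656, 47.95213317871094), 4.296451568603516) [0.045 0.05  0.052]
dome 563 [ 0.587 -0.301  0.008] [ 0.643 -0.247  0.046]
```

>>> apply_moves:
  rows:
    - {"xyz":[-4.5,2.5,10],"turn":[0,0,0],"grip":1}
    - {"xyz":[-4.5,2.5,35],"turn":[0,0,0],"grip":1}
    - {"xyz":[-4.5,2.5,60],"turn":[0,0,0],"grip":1}
    - {"xyz":[-4.5,2.5,80],"turn":[0,0,0],"grip":1}
    - {"xyz":[-4.5,2.5,90],"turn":[0,0,0],"grip":1}
    - {"xyz":[-4.5,2.5,91],"turn":[0,0,0],"grip":1}
    - {"xyz":[-4.5,2.5,91],"turn":[0,0,0],"grip":1}

```text
clock: 26.22
tcp_pos: [0.6163, -0.2692, -0.0308]
orientation: [-0.0, 0.793, 0.609, -0.0]
wrist_force: [0.3, 0.1, 1.0]
finger_gap: 0.0851
grip_force: 0.0
```

>>> apply_moves:
  force: 60
  rows:
    - {"xyz":[0,0,0],"turn":[0,0,0],"grip":0.9}
    - {"xyz":[0,0,0],"turn":[0,0,0],"grip":0.8}
    - {"xyz":[0,0,0],"turn":[0,0,0],"grip":0.73}
    - {"xyz":[0,0,0],"turn":[0,0,0],"grip":0.68}
    - {"xyz":[0,0,0],"turn":[0,0,0],"grip":0.65}
    - {"xyz":[0,0,0],"turn":[0,0,0],"grip":0.6}
    - {"xyz":[0,0,0],"turn":[0,0,0],"grip":0.58}
    - {"xyz":[0,0,0],"turn":[0,0,0],"grip":0.58}

```text
clock: 26.88
tcp_pos: [0.6158, -0.2699, -0.0295]
orientation: [-0.0, 0.794, 0.608, -0.0]
wrist_force: [-4.4, 1.0, 8.3]
finger_gap: 0.0538
grip_force: 63.1
```

>>> apply_moves:
  force: 90
  rows:
    - {"xyz":[0,0,0],"turn":[0,0,0],"grip":0.55}
    - {"xyz":[0,0,-3],"turn":[0,0,0],"grip":0.55}
    - {"xyz":[0,0,-12],"turn":[0,0,0],"grip":0.55}
    - {"xyz":[0,0,-20],"turn":[0,0,0],"grip":0.55}
    - {"xyz":[0,0,-20],"turn":[0,0,0],"grip":0.55}

```text
clock: 27.3
tcp_pos: [0.6175, -0.2705, -0.0092]
orientation: [0.001, 0.794, 0.608, 0.001]
wrist_force: [1.2, -0.7, -5.3]
finger_gap: 0.0525
grip_force: 95.7
```

```bash
python3 go.py 4 616.3,144.5,50
```

```text
t 27.3 p [ 617.5 -270.5   -9.2] yaw -15.1 d 19.1 gap 52.5 grip 95.7 F [ 1.2 -0.7 -5.3] q [-0.53  0.62  0.01  0.97  0.    1.3 ]
turn [ 0.002  0.001 -0.333]
616.3,144.5,50 -> [ 400.4 -108.9  -59.7]
```

>>> apply_moves:
  rows:
    - {"xyz":[5,-1,-20],"turn":[0,0,0],"grip":0.55}
    - {"xyz":[20,-5,-45],"turn":[0,0,-0.05],"grip":0.55}
    - {"xyz":[50,-14,-65],"turn":[0,0,-0.1],"grip":0.55}
    - {"xyz":[85,-23,-70],"turn":[0,0,-0.15],"grip":0.55}
    - {"xyz":[120,-33,-70],"turn":[0,0,-0.2],"grip":0.55}
    - {"xyz":[156,-42,-70],"turn":[0,0,-0.25],"grip":0.55}
    - {"xyz":[192,-52,-70],"turn":[0,0,-0.3],"grip":0.55}
    - {"xyz":[228,-62,-70],"turn":[0,0,-0.33],"grip":0.55}
    - {"xyz":[264,-72,-70],"turn":[0,0,-0.33],"grip":0.55}
    - {"xyz":[300,-82,-70],"turn":[0,0,-0.33],"grip":0.55}
    - {"xyz":[334,-91,-70],"turn":[0,0,-0.33],"grip":0.55}
    - {"xyz":[362,-98,-70],"turn":[0,0,-0.33],"grip":0.55}

```text
clock: 28.3
tcp_pos: [0.6154, 0.108, 0.0591]
orientation: [-0.0, 0.682, 0.731, 0.0]
wrist_force: [0.1, -1.1, -6.8]
finger_gap: 0.0528
grip_force: 97.0
```

>>> apply_moves:
  rows:
    - {"xyz":[18,-4,3],"turn":[0,0,0],"grip":0.55}
    - {"xyz":[30,-7,8],"turn":[0,0,0],"grip":0.55}
    - {"xyz":[36,-8,10],"turn":[0,0,0],"grip":0.55}
    - {"xyz":[36,-8,10],"turn":[0,0,0],"grip":0.55}
    - {"xyz":[36,-8,10],"turn":[0,0,0],"grip":0.55}
    - {"xyz":[36,-8,10],"turn":[0,0,0],"grip":0.55}

```text
clock: 28.8
tcp_pos: [0.6059, 0.1391, 0.0492]
orientation: [0.0, 0.684, 0.73, -0.0]
wrist_force: [0.1, -0.3, -6.6]
finger_gap: 0.0527
grip_force: 97.0
```

```bash
python3 go.py 4 616.3,144.5,50; python3 look.py 10 .616 .1445 .05 .07 .13
```

```text
t 28.8 p [605.9 139.1  49.2] yaw 3.7 d 0.3 gap 52.7 grip 97.0 F [ 0.1 -0.3 -6.6] q [ 0.1   0.48 -0.07  1.02 -0.    1.6 ]
turn [ 0.     0.001 -0.004]
616.3,144.5,50 -> [ 4.7 10.7 -0.8]
scene 429 x [0.5757 0.6385] y [0.1077 0.1524] z [0.085 0.125] [602.5 131.5] [55.3 57.3] 44.7
top 91 x [0.575  0.6214] y [0.113  0.1301] z [0.08  0.125] [599.  121.4] [16.6 53.2] 85.1
```

>>> apply_moves:
  rows:
    - {"xyz":[2,5,2],"turn":[0,0,0],"grip":0.55}
    - {"xyz":[4.5,10.5,8],"turn":[0,0,0],"grip":0.55}
    - {"xyz":[4.5,10.5,22],"turn":[0,0,0],"grip":0.55}
    - {"xyz":[4.5,10.5,36],"turn":[0,0,0],"grip":0.55}
    - {"xyz":[4.5,10.5,50],"turn":[0,0,0],"grip":0.55}
    - {"xyz":[4.5,10.5,58],"turn":[0,0,0],"grip":0.55}
    - {"xyz":[4.5,10.5,63],"turn":[0,0,0],"grip":0.55}
    - {"xyz":[4.5,10.5,67],"turn":[0,0,0],"grip":0.55}
    - {"xyz":[4.5,10.5,69],"turn":[0,0,0],"grip":0.55}
    - {"xyz":[4.5,10.5,69],"turn":[0,0,0],"grip":0.55}

```text
clock: 29.73
tcp_pos: [0.6159, 0.1457, -0.0198]
orientation: [0.0, 0.683, 0.73, 0.0]
wrist_force: [-0.1, 0.5, -6.3]
finger_gap: 0.0526
grip_force: 96.9
```

>>> apply_moves:
  rows:
    - {"xyz":[0,0,0.7],"turn":[0,0,0],"grip":0.55}
    - {"xyz":[0,0,1.2],"turn":[0,0,0],"grip":0.55}
    - {"xyz":[0,0,1.2],"turn":[0,0,0],"grip":0.55}

```text
clock: 29.98
tcp_pos: [0.6161, 0.1457, -0.0205]
orientation: [0.0, 0.683, 0.73, 0.0]
wrist_force: [-0.4, -0.7, -6.6]
finger_gap: 0.0529
grip_force: 96.9
```

>>> apply_moves:
  rows:
    - {"xyz":[0,0,0.6],"turn":[0,0,0],"grip":0.55}
    - {"xyz":[0,0,0.8],"turn":[0,0,0],"grip":0.55}
    - {"xyz":[0,0,0.8],"turn":[0,0,0],"grip":0.55}

```text
clock: 30.23
tcp_pos: [0.6161, 0.1458, -0.0211]
orientation: [0.0, 0.683, 0.73, 0.0]
wrist_force: [0.1, -0.6, -4.2]
finger_gap: 0.0528
grip_force: 97.5
```

>>> apply_moves:
  rows:
    - {"xyz":[0,0,0.5],"turn":[0,0,0],"grip":0.55}
    - {"xyz":[0,0,0.7],"turn":[0,0,0],"grip":0.55}
    - {"xyz":[0,0,0.7],"turn":[0,0,0],"grip":0.55}

```text
clock: 30.48
tcp_pos: [0.6161, 0.1458, -0.0212]
orientation: [0.0, 0.683, 0.73, 0.0]
wrist_force: [-2.3, -0.1, 4.2]
finger_gap: 0.0528
grip_force: 98.3
```

>>> apply_moves:
  rows:
    - {"xyz":[0,0,-0.5],"turn":[0,0,0],"grip":0.7}
    - {"xyz":[0,0,-0.5],"turn":[0,0,0],"grip":0.85}
    - {"xyz":[0,0,-0.5],"turn":[0,0,0],"grip":1}
    - {"xyz":[0,0,-0.5],"turn":[0,0,0],"grip":1}
    - {"xyz":[0,0,-10],"turn":[0,0,0],"grip":1}
    - {"xyz":[0,0,-40],"turn":[0,0,0],"grip":1}
    - {"xyz":[0,0,-75],"turn":[0,0,0],"grip":1}
    - {"xyz":[0,0,-105],"turn":[0,0,0],"grip":0.8}
    - {"xyz":[0,0,-115],"turn":[0,0,0],"grip":0.7}

```text
clock: 31.23
tcp_pos: [0.6187, 0.146, 0.0986]
orientation: [0.003, 0.683, 0.73, 0.003]
wrist_force: [0.7, 0.5, 0.4]
finger_gap: 0.0639
grip_force: 0.0
```

```bash
python3 go.py -30 477.2,-353.5,100
```

```text
t 31.23 p [618.7 146.   98.6] yaw 3.8 d -33.8 gap 63.9 grip 0.0 F [0.7 0.5 0.4] q [ 0.11  0.46  0.03  1.13 -0.    1.61]
turn [ 0.008 -0.003  0.591]
477.2,-353.5,100 -> [-488.9 -174.7   -2.9]
```

>>> apply_moves:
  rows:
    - {"xyz":[-15,-5,0],"turn":[0,0,0.05],"grip":0.7}
    - {"xyz":[-45,-16,0],"turn":[0,0,0.1],"grip":0.7}
    - {"xyz":[-80,-29,0],"turn":[0,0,0.16],"grip":0.7}
    - {"xyz":[-116,-41,0],"turn":[0,0,0.22],"grip":0.7}
    - {"xyz":[-152,-54,0],"turn":[0,0,0.28],"grip":0.7}
    - {"xyz":[-188,-67,0],"turn":[0,0,0.34],"grip":0.7}
    - {"xyz":[-224,-80,0],"turn":[0,0,0.4],"grip":0.7}
    - {"xyz":[-260,-93,0],"turn":[0,0,0.46],"grip":0.7}
    - {"xyz":[-296,-106,0],"turn":[0,0,0.52],"grip":0.7}
    - {"xyz":[-332,-119,0],"turn":[0,0,0.58],"grip":0.7}
    - {"xyz":[-368,-132,0],"turn":[0,0,0.59],"grip":0.7}
    - {"xyz":[-404,-144,0],"turn":[0,0,0.59],"grip":0.7}

```text
clock: 32.23
tcp_pos: [0.4981, -0.2687, 0.0928]
orientation: [0.0, 0.866, 0.5, 0.0]
wrist_force: [0.8, -0.4, -1.4]
finger_gap: 0.0598
grip_force: 0.0
```

```bash
python3 go.py -30 477.2,-353.5,60
```

```text
t 32.23 p [ 498.1 -268.7   92.8] yaw -30.0 d 0.0 gap 59.8 grip 0.0 F [ 0.8 -0.4 -1.4] q [-0.64  0.34 -0.16  1.07 -0.    1.46]
turn [ 0.  0. -0.]
477.2,-353.5,60 -> [-83.8  24.3  32.9]
```

>>> apply_moves:
  rows:
    - {"xyz":[-28,8,0],"turn":[0,0,0],"grip":0.7}
    - {"xyz":[-54,15,5],"turn":[0,0,0],"grip":0.7}
    - {"xyz":[-72,21,10],"turn":[0,0,0],"grip":0.7}
    - {"xyz":[-80,24,20],"turn":[0,0,0],"grip":0.7}
    - {"xyz":[-80,24,30],"turn":[0,0,0],"grip":0.7}
    - {"xyz":[-80,24,30],"turn":[0,0,0],"grip":0.7}
    - {"xyz":[-80,24,30],"turn":[0,0,0],"grip":0.7}

```text
clock: 32.82
tcp_pos: [0.4792, -0.3462, 0.0612]
orientation: [-0.002, 0.866, 0.501, -0.0]
wrist_force: [0.1, 0.4, -0.1]
finger_gap: 0.0599
grip_force: 0.0
```

```bash
python3 go.py -30 477.2,-353.5,-25
python3 - <<'E'
from h import *
c=snap("scene","11"); P=cloud(c)
for n,x,y,r,lo,hi in(("dome",.616,.142,.05,.03,.06),("punch",.477,-.354,.03,.008,.066),("can",.353,-.376,.045,.02,.13)):
    q=P[(np.hypot(P[...,0]-x,P[...,1]-y)<r)&(P[...,2]>lo)&(P[...,2]<hi)]; print(n,len(q),q.min(0).round(3),q.max(0).round(3))
E
```

```text
t 32.82 p [ 479.2 -346.2   61.2] yaw -29.9 d -0.1 gap 59.9 grip 0.0 F [ 0.1  0.4 -0.1] q [-0.76  0.42 -0.14  1.02  0.    1.33]
turn [-0.003 -0.001  0.002]
477.2,-353.5,-25 -> [-7.4  2.1 86.2]
dome 279 [0.589 0.112 0.03 ] [0.643 0.165 0.054]
punch 277 [ 0.464 -0.375  0.008] [ 0.496 -0.339  0.063]
can 719 [ 0.323 -0.412  0.02 ] [ 0.387 -0.346  0.121]
```

>>> apply_moves:
  rows:
    - {"xyz":[-7,2,8],"turn":[0,0,0],"grip":0.7}
    - {"xyz":[-7,2,28],"turn":[0,0,0],"grip":0.7}
    - {"xyz":[-7,2,52],"turn":[0,0,0],"grip":0.7}
    - {"xyz":[-7,2,72],"turn":[0,0,0],"grip":0.7}
    - {"xyz":[-7,2,84],"turn":[0,0,0],"grip":0.7}
    - {"xyz":[-7,2,86],"turn":[0,0,0],"grip":0.7}
    - {"xyz":[-7,2,86],"turn":[0,0,0],"grip":0.7}

```text
clock: 33.45
tcp_pos: [0.4778, -0.3545, -0.0243]
orientation: [-0.001, 0.866, 0.501, -0.0]
wrist_force: [0.7, -0.3, 0.0]
finger_gap: 0.0598
grip_force: 0.0
```

>>> apply_moves:
  force: 60
  rows:
    - {"xyz":[0,0,0],"turn":[0,0,0],"grip":0.6}
    - {"xyz":[0,0,0],"turn":[0,0,0],"grip":0.52}
    - {"xyz":[0,0,0],"turn":[0,0,0],"grip":0.47}
    - {"xyz":[0,0,0],"turn":[0,0,0],"grip":0.43}
    - {"xyz":[0,0,0],"turn":[0,0,0],"grip":0.38}
    - {"xyz":[0,0,0],"turn":[0,0,0],"grip":0.34}
    - {"xyz":[0,0,0],"turn":[0,0,0],"grip":0.34}
    - {"xyz":[0,0,0],"turn":[0,0,0],"grip":0.34}

```text
clock: 34.12
tcp_pos: [0.4778, -0.3553, -0.0223]
orientation: [0.0, 0.866, 0.5, -0.0]
wrist_force: [-3.4, 2.0, 6.7]
finger_gap: 0.0345
grip_force: 59.4
```

>>> apply_moves:
  force: 80
  rows:
    - {"xyz":[0,0,0],"turn":[0,0,0],"grip":0.32}
    - {"xyz":[0,0,-3],"turn":[0,0,0],"grip":0.32}
    - {"xyz":[0,0,-15],"turn":[0,0,0],"grip":0.32}
    - {"xyz":[0,0,-40],"turn":[0,0,0],"grip":0.32}
    - {"xyz":[0,0,-65],"turn":[0,0,0],"grip":0.32}
    - {"xyz":[0,0,-85],"turn":[0,0,0],"grip":0.32}
    - {"xyz":[0,0,-92],"turn":[0,0,0],"grip":0.32}

```text
clock: 34.7
tcp_pos: [0.4797, -0.3568, 0.0716]
orientation: [0.002, 0.866, 0.5, 0.001]
wrist_force: [-0.2, -0.6, -5.0]
finger_gap: 0.0333
grip_force: 80.4
```

```bash
python3 go.py 0 616.5,288,68
```

```text
t 34.7 p [ 479.7 -356.8   71.6] yaw -30.0 d 30.0 gap 33.3 grip 80.4 F [-0.2 -0.6 -5. ] q [-0.77  0.41 -0.11  1.04  0.    1.32]
turn [ 0.004  0.002 -0.523]
616.5,288,68 -> [ 627.  -203.5    1.9]
```

>>> apply_moves:
  rows:
    - {"xyz":[12,-4,0],"turn":[0,0,-0.03],"grip":0.32}
    - {"xyz":[38,-12,0],"turn":[0,0,-0.08],"grip":0.32}
    - {"xyz":[70,-23,0],"turn":[0,0,-0.13],"grip":0.32}
    - {"xyz":[104,-34,0],"turn":[0,0,-0.18],"grip":0.32}
    - {"xyz":[138,-45,0],"turn":[0,0,-0.23],"grip":0.32}
    - {"xyz":[172,-56,0],"turn":[0,0,-0.28],"grip":0.32}
    - {"xyz":[206,-67,0],"turn":[0,0,-0.33],"grip":0.32}
    - {"xyz":[240,-78,0],"turn":[0,0,-0.38],"grip":0.32}
    - {"xyz":[274,-89,0],"turn":[0,0,-0.43],"grip":0.32}
    - {"xyz":[308,-100,0],"turn":[0,0,-0.48],"grip":0.32}
    - {"xyz":[342,-111,0],"turn":[0,0,-0.52],"grip":0.32}
    - {"xyz":[376,-122,0],"turn":[0,0,-0.52],"grip":0.32}

```text
clock: 35.7
tcp_pos: [0.5587, 0.0338, 0.0667]
orientation: [-0.001, 0.707, 0.707, -0.001]
wrist_force: [1.1, -0.5, -4.2]
finger_gap: 0.0334
grip_force: 80.3
```

```bash
python3 go.py 0 616.5,288,68
```

```text
t 35.7 p [558.7  33.8  66.7] yaw -0.0 d 0.0 gap 33.4 grip 80.3 F [ 1.1 -0.5 -4.2] q [-0.08  0.35 -0.21  1.01  0.    1.49]
turn [-0.003 -0.001 -0.   ]
616.5,288,68 -> [254.2  57.7  -1.3]
```

>>> apply_moves:
  rows:
    - {"xyz":[30,7,0],"turn":[0,0,0],"grip":0.32}
    - {"xyz":[64,14,0],"turn":[0,0,0],"grip":0.32}
    - {"xyz":[98,22,0],"turn":[0,0,0],"grip":0.32}
    - {"xyz":[132,30,0],"turn":[0,0,0],"grip":0.32}
    - {"xyz":[165,38,0],"turn":[0,0,0],"grip":0.32}
    - {"xyz":[195,45,0],"turn":[0,0,0],"grip":0.32}
    - {"xyz":[220,51,0],"turn":[0,0,0],"grip":0.32}
    - {"xyz":[240,56,0],"turn":[0,0,0],"grip":0.32}
    - {"xyz":[250,58,0],"turn":[0,0,0],"grip":0.32}
    - {"xyz":[250,58,0],"turn":[0,0,0],"grip":0.32}
    - {"xyz":[250,58,0],"turn":[0,0,0],"grip":0.32}
    - {"xyz":[250,58,0],"turn":[0,0,0],"grip":0.32}

```text
clock: 36.7
tcp_pos: [0.6179, 0.2801, 0.0674]
orientation: [-0.0, 0.708, 0.706, -0.001]
wrist_force: [0.6, -0.4, -4.1]
finger_gap: 0.0338
grip_force: 80.3
```

```bash
python3 go.py 0 616.5,288,68; python3 look.py 12 .6165 .286 .045 .085 .125
```

```text
t 36.7 p [617.9 280.1  67.4] yaw -0.2 d 0.2 gap 33.8 grip 80.3 F [ 0.6 -0.4 -4.1] q [ 0.31  0.57  0.13  1.14 -0.    1.88]
turn [-0.002  0.001 -0.003]
616.5,288,68 -> [ 7.9 -1.5 -0.6]
scene 126 x [0.5971 0.6409] y [0.259  0.2711] z [0.093 0.124] [618.8 264.8] [48.  15.9] 9.0
top 25 x [0.5958 0.6284] y [0.2637 0.275 ] z [0.093 0.124] [615.7 268.9] [10.1 40.9] 83.8
```

>>> apply_moves:
  rows:
    - {"xyz":[4,-1,4],"turn":[0,0,0],"grip":0.32}
    - {"xyz":[6,-1,16],"turn":[0,0,0],"grip":0.32}
    - {"xyz":[6,-1,32],"turn":[0,0,0],"grip":0.32}
    - {"xyz":[6,-1,48],"turn":[0,0,0],"grip":0.32}
    - {"xyz":[6,-1,60],"turn":[0,0,0],"grip":0.32}
    - {"xyz":[6,-1,68],"turn":[0,0,0],"grip":0.32}
    - {"xyz":[6,-1,74],"turn":[0,0,0],"grip":0.32}
    - {"xyz":[6,-1,78],"turn":[0,0,0],"grip":0.32}
    - {"xyz":[6,-1,80],"turn":[0,0,0],"grip":0.32}
    - {"xyz":[6,-1,80],"turn":[0,0,0],"grip":0.32}

```text
clock: 37.63
tcp_pos: [0.6181, 0.2871, -0.0116]
orientation: [0.0, 0.708, 0.706, 0.0]
wrist_force: [0.2, 0.1, -4.0]
finger_gap: 0.034
grip_force: 80.3
```

>>> apply_moves:
  rows:
    - {"xyz":[0,0,0.7],"turn":[0,0,0],"grip":0.32}
    - {"xyz":[0,0,1.2],"turn":[0,0,0],"grip":0.32}
    - {"xyz":[0,0,1.2],"turn":[0,0,0],"grip":0.32}

```text
clock: 37.88
tcp_pos: [0.6184, 0.2873, -0.0121]
orientation: [0.0, 0.708, 0.706, 0.0]
wrist_force: [0.7, -0.7, -3.7]
finger_gap: 0.0336
grip_force: 80.3
```

>>> apply_moves:
  rows:
    - {"xyz":[0,0,0.6],"turn":[0,0,0],"grip":0.32}
    - {"xyz":[0,0,0.8],"turn":[0,0,0],"grip":0.32}
    - {"xyz":[0,0,0.8],"turn":[0,0,0],"grip":0.32}

```text
clock: 38.13
tcp_pos: [0.618, 0.2871, -0.0135]
orientation: [0.0, 0.708, 0.706, 0.0]
wrist_force: [-0.0, -0.4, -4.2]
finger_gap: 0.0333
grip_force: 80.3
```

>>> apply_moves:
  rows:
    - {"xyz":[0,0,0.6],"turn":[0,0,0],"grip":0.32}
    - {"xyz":[0,0,0.9],"turn":[0,0,0],"grip":0.32}
    - {"xyz":[0,0,0.9],"turn":[0,0,0],"grip":0.32}

```text
clock: 38.38
tcp_pos: [0.6181, 0.2871, -0.0142]
orientation: [0.0, 0.708, 0.706, 0.0]
wrist_force: [-0.8, 0.9, -2.5]
finger_gap: 0.0333
grip_force: 80.7
```

>>> apply_moves:
  rows:
    - {"xyz":[0,0,0.5],"turn":[0,0,0],"grip":0.32}
    - {"xyz":[0,0,0.5],"turn":[0,0,0],"grip":0.32}

```text
clock: 38.55
tcp_pos: [0.6181, 0.2872, -0.0142]
orientation: [0.0, 0.708, 0.706, 0.0]
wrist_force: [-1.8, -1.4, 1.4]
finger_gap: 0.0336
grip_force: 81.1
```

Seated at −14.2, as predicted. Releasing and retreating clear for a final check.

>>> apply_moves:
  rows:
    - {"xyz":[0,0,-0.5],"turn":[0,0,0],"grip":0.45}
    - {"xyz":[0,0,-0.5],"turn":[0,0,0],"grip":0.6}
    - {"xyz":[0,0,-0.5],"turn":[0,0,0],"grip":0.75}
    - {"xyz":[0,0,-0.5],"turn":[0,0,0],"grip":0.75}
    - {"xyz":[0,0,-10],"turn":[0,0,0],"grip":0.8}
    - {"xyz":[0,0,-40],"turn":[0,0,0],"grip":0.8}
    - {"xyz":[0,0,-75],"turn":[0,0,0],"grip":0.8}
    - {"xyz":[0,0,-110],"turn":[0,0,0],"grip":0.8}
    - {"xyz":[0,0,-135],"turn":[0,0,0],"grip":0.8}
    - {"xyz":[-15,0,-140],"turn":[0,0,0],"grip":0.8}
    - {"xyz":[-45,0,-140],"turn":[0,0,0],"grip":0.8}
    - {"xyz":[-80,0,-140],"turn":[0,0,0],"grip":0.8}

```text
clock: 39.55
tcp_pos: [0.6181, 0.2077, 0.1263]
orientation: [0.001, 0.707, 0.707, 0.001]
wrist_force: [0.6, -0.3, -0.2]
finger_gap: 0.0685
grip_force: 0.0
```

>>> apply_moves:
  rows:
    - {"xyz":[-35,0,0],"turn":[0,0,0],"grip":0.8}
    - {"xyz":[-70,0,0],"turn":[0,0,0],"grip":0.8}
    - {"xyz":[-105,0,0],"turn":[0,0,0],"grip":0.8}
    - {"xyz":[-140,0,0],"turn":[0,0,0],"grip":0.8}
    - {"xyz":[-175,0,0],"turn":[0,0,0],"grip":0.8}
    - {"xyz":[-210,0,0],"turn":[0,0,0],"grip":0.8}
    - {"xyz":[-245,0,0],"turn":[0,0,0],"grip":0.8}
    - {"xyz":[-270,0,0],"turn":[0,0,0],"grip":0.8}
    - {"xyz":[-280,0,0],"turn":[0,0,0],"grip":0.8}
    - {"xyz":[-280,0,0],"turn":[0,0,0],"grip":0.8}
    - {"xyz":[-280,0,0],"turn":[0,0,0],"grip":0.8}
    - {"xyz":[-280,0,0],"turn":[0,0,0],"grip":0.8}

```text
clock: 40.55
tcp_pos: [0.6166, -0.0717, 0.125]
orientation: [-0.0, 0.708, 0.706, 0.0]
wrist_force: [-0.3, -0.1, -0.1]
finger_gap: 0.0682
grip_force: 0.0
```

```bash
python3 - <<'E'
from h import *
b=snap("scene","13"); P=cloud(b)
for n,x,y,r,lo,hi in(("bar",.461,.124,.05,.045,.07),("sq",.461,.30,.04,.045,.07),("dome",.616,.142,.04,.03,.07),("punch",.617,.285,.03,.03,.09),("can",.353,-.376,.045,.02,.13)):
    q=P[(np.hypot(P[...,0]-x,P[...,1]-y)<r)&(P[...,2]>lo)&(P[...,2]<hi)]; print(n,len(q),"z98",np.percentile(q[:,2],98).round(3),q.min(0).round(3),q.max(0).round(3))
B=cv2.resize(b["color"][105:225,250:410],(800,600),interpolation=cv2.INTER_CUBIC)
cv2.imwrite("pics/fin.png",B)
E
python3 go.py 0 400,0,100|head -1
```

```text
bar 20 z98 0.057 [0.452 0.101 0.049] [0.467 0.123 0.057]
sq 3 z98 0.052 [0.475 0.315 0.05 ] [0.48  0.322 0.052]
dome 214 z98 0.053 [0.6   0.113 0.03 ] [0.643 0.165 0.054]
punch 160 z98 0.069 [0.602 0.264 0.031] [0.635 0.292 0.071]
can 717 z98 0.091 [ 0.323 -0.412  0.02 ] [ 0.386 -0.346  0.12 ]
t 40.6 p [616.8 -71.4 125.1] yaw -0.1 d 0.1 gap 68.7 grip 0.0 F [ 0.4  0.1 -0. ] q [-0.24  0.43  0.05  1.19  0.    1.33]
```

View pics/fin.png

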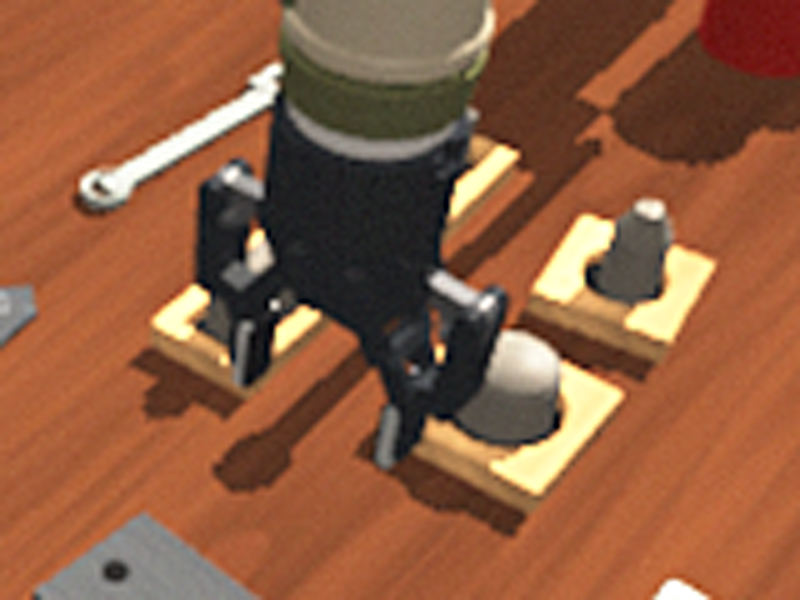

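In the final view the punch (640,255) and dome (515,385) stand in their recesses. The gripper partly hides the bar and square, but their measured top heights fit being seated: 57 mm against 56, and 52 against 52. The can is upright.

```bash
python3 -c "
from workcell import ticket
print(ticket.hand_in())"
```

```text
the job is handed in; nothing more can be done
None
```

All four dies are set down upright in their matching recesses, their measured top heights fit being seated, the oil can is still standing, and the job is handed in at about 41 s of the 136 s allowed.

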